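Put the three vessels back on their own stations

TASK

The last class left the three lab vessels on each other's stations. Put the steel beaker in the middle of the balance's pan, the conical flask in the middle of the stirrer's top plate and the measuring cylinder in the middle of the steel drip tray, all standing upright, using the empty rubber mat as the halfway spot on the way. Set each vessel down rather than dropping it, and do not shift the loose weight or the two loose pipe fittings that lie beside the stations.

Things in the scene. Friction and masses are not known exactly. Their poses are not given: they have to be found in the camera images.
- beaker_mid (a point): Stainless steel beaker, open at the top, straight round wall 56 mm outer diameter, 76 mm tall, wall 3 mm, thin rolled rim (59 mm over the rim) with a small pouring lip, about 0.1 kg. The point is on its axis half-way up, 38 mm above its underside; z is up along the axis. At the start it stands on the stirrer's plate. It can be gripped from above across its wall.
- flask_mid (a point): Conical flask of white plastic, 110 mm tall: foot 64 mm in diameter, cone narrowing from 6 mm to 64 mm above its underside, then a straight round neck 32 mm in outer diameter from 64 mm up to the open mouth at 110 mm; about 0.09 kg. The point is on its axis half-way up, 55 mm above its underside; z is up. At the start it stands in the drip tray. Grip it by the neck, around 35 mm above the point.
- cylinder_mid (a point): Slender measuring cylinder of white plastic, 140 mm tall: six-sided foot 62 mm across its corners and 9 mm thick, a collar 38 mm wide narrowing up to 20 mm above the underside, then a straight round tube 26 mm in outer diameter up to the open top with a small lip; about 0.08 kg. The point is on its axis half-way up, 70 mm above its underside; z is up. At the start it stands on the balance's pan. It can be gripped anywhere on the upper half of the tube.
- balance_pan (a point): Bench balance, fixed on the bench: low white case about 172 x 130 mm with a dark display and two keys on the side nearer the robot, and a round steel pan 110 mm in diameter. The point is the middle of the pan's upper face, 42 mm above the bench; z is up, -x points to the display side.
- stirrer_plate (a point): Magnetic stirrer, fixed on the bench: low dark grey case about 165 x 126 mm with a black knob (13 mm radius) on the side nearer the robot, and a square white ceramic top plate 112 x 112 mm with two thin grey rings; a small open box of white stir bars (44 x 66 mm, 18 mm tall) stands just beyond it. The point is the middle of the plate's upper face, 50 mm above the bench; z is up, -x points to the knob side.
- tray_floor (a point): Square drip tray of steel sheet, fixed on the bench, 140 x 140 mm outside, with an upright rim 3 to 4 mm thick that stands 16 mm above its floor (rim top 20 mm above the bench). The point is the middle of the floor's upper face, 4 mm above the bench; z is up.
- mat_top (a point): Square mat of black ribbed rubber, 135 x 135 mm and 6 mm thick, fixed on the bench, empty at the start: the free spot. The point is the middle of its upper face, 6 mm above the bench; z is up.
- weight: Loose steel calibration weight with a small knob on top, 32 mm in diameter and 48 mm tall, standing on the bench just beyond the balance. The point is the centre of its underside. Not to be moved.
- hosetail: Loose grey plastic hose tail (ribbed stub on a 36 mm wide collar), 56 mm tall, standing on the bench just beyond the drip tray. The point is the centre of its underside. Not to be moved.
- elbow: Loose grey plastic pipe elbow with two short arms at a right angle, about 45 x 45 mm and 26 mm tall, lying on the bench just beyond the rubber mat. The point is under its corner, at bench height. Not to be moved.
Things that resemble listed ones, but are neither listed nor needed, are in the scene too. There is more than one size of the part that bears mat_top; the job needs the smaller. Leave any orange look-alike of the part that bears balance_pan alone.

How it is judged:
On the way:
1. one of the three vessels stands upright and let go on the rubber mat (its axis within 50 mm of the mat's middle) (((horizontal distance between beaker_mid and mat_top below 0.05 m and z of beaker_mid in the frame of mat_top below 0.044 m and angle between beaker_mid's own z axis and vertical below 0.1 rad and linear speed of beaker below 0.02 m/s and contact force between beaker and the fingers below 0.05 N) or (horizontal distance between flask_mid and mat_top below 0.05 m and z of flask_mid in the frame of mat_top below 0.061 m and angle between flask_mid's own z axis and vertical below 0.1 rad and linear speed of flask below 0.02 m/s and contact force between flask and the fingers below 0.05 N) or (horizontal distance between cylinder_mid and mat_top below 0.05 m and z of cylinder_mid in the frame of mat_top below 0.076 m and angle between cylinder_mid's own z axis and vertical below 0.1 rad and linear speed of cylinder below 0.02 m/s and contact force between cylinder and the fingers below 0.05 N))), for 0.2 s.
At the end, for the whole second after the job is handed in: Beaker on the balance's pan, flask on the stirrer's plate, measuring cylinder on the drip tray's floor: each stands upright (tilt under 0.1 rad) and at rest on its station with its axis within 15 mm of the station's middle (horizontal distance between beaker_mid and balance_pan below 0.015 m and z of beaker_mid in the frame of balance_pan between 0.033 and 0.043 m and angle between each of beaker_mid, flask_mid, cylinder_mid's own z axis and vertical below 0.1 rad and linear speed of each of beaker, flask, cylinder below 0.02 m/s and horizontal distance between flask_mid and stirrer_plate below 0.015 m and z of flask_mid in the frame of stirrer_plate between 0.05 and 0.06 m and horizontal distance between cylinder_mid and tray_floor below 0.015 m and z of cylinder_mid in the frame of tray_floor between 0.065 and 0.075 m); the robot touches nothing.
It fails at once if a vessel is dropped or knocked down (moves faster than 0.5 m/s while the fingers do not hold it) ((linear speed of beaker above 0.5 m/s and contact force between beaker and the fingers below 0.01 N) or (linear speed of flask above 0.5 m/s and contact force between flask and the fingers below 0.01 N) or (linear speed of cylinder above 0.5 m/s and contact force between cylinder and the fingers below 0.01 N)).
It fails at once if the loose weight, hose tail or elbow is shifted by more than 15 mm (distance of any of weight, hosetail, elbow from where it was at the start of the episode above 0.015 m).
It also fails if it takes over 123 s, if anything falls off the work surface, if the arm or the gripper's body presses on something with over 40 N, if the wrist force passes 120 N, or if a joint passes its speed limit or range.

ROBOT

A 6-joint arm with a two-finger parallel gripper is mounted at the origin on the work surface. World frame = base frame: x ahead of the robot, y to its left, z up, the work surface at z = 0. Lengths are in m, angles in rad, forces in N, time in s.
With the tool pointing down it reaches from about 0.375 to 0.9 m from the base axis. Payload 3.1 kg.
Tool frame: the origin (TCP) lies midway between the tips of the shut fingers; the grasp point (between the pads) lies robot.grip_point_offset behind it (robot.grip_point_offset is the distance from the TCP to the grasp point, in m); z points along the fingers, y is the direction in which the jaws open and shut (so a half turn about z gives the same grasp; the last joint's range is limited). The gripper opens to 87 mm and grips with 3 to 60 N. Pads are 19 mm wide; open, the fingers measure 117 mm over their backs; the gripper's body (75 mm by 190 mm) begins 51 mm behind the grasp point.
Start: joints at [1.137, 0.527, 1.433, -0, 1.181, -0.178], TCP at [0.157, 0.605, 0.223] pointing down, gripper open.
Joint ranges: [-3.08, 3.08], [-0.75, 2.2], [0.22, 2.44], [-1.43, 4.57], [0, 2.65], [-2.85, 2.85]. Speed limits (rad/s): [2.79, 2.79, 3.14, 3.14, 3.14, 3.14].

INTERFACE

Orientations are given as a unit quaternion [x, y, z, w].
In Python, from rig import robot, cams, hand_in gives the robot as it stands. The module is installed in compiled form; this text tells all that it offers.
- The arm moves only by the tool send_rows, never from a script. Its argument "steps" is one flat list of numbers, 5 for each row, row after row: the finger opening in m, from 0 to 0.087, then the shift along the tool's x, y, z in m, then the turn about the tool's z in rad. A call has 1 to 8 rows; each row is the pose to reach, as a shift and turn from the pose measured when the call began, along the tool's axes at that moment; what a row does not reach only later rows make up. A row lasts 1/8 s, in which the tool goes at most 62.5 mm and 10.7 degrees, less where a joint would pass 70% of its speed; a pose out of reach is approached as far as the arm can. A call with a gripper value outside its range is refused whole. The fingers move at their own pace and stop on an object; "force" is the grip in N (left out, the last holds). Time passes only in rows, so rows that repeat a pose let the fingers close. It gives the time, the measured TCP pose, the force and the opening at its end, in the units of the state.
- robot.get_obs(): the state, without advancing time (a new reading comes with each control period).
- cams.camera(name): name is "scene" or "top" or "wrist"; returns a dict with "color" (384x512x3 uint8, red, green, blue), "range_z" (384x512 float32, m along the optical axis (not along the pixel's ray), 0 where there is no reading), "intrinsics" (3x3 intrinsics, pixels), "extrinsics" (4x4, takes a point from camera to world coordinates). Camera axes: x right, y down, z forward; pixel columns grow to the right and rows downward; lengths in m; the calibration is good to about 2 mm. The wrist camera is an equidistant fisheye: a pixel r from the principal point sees the ray r / f radians off the axis. A picture is of the moment at which its call begins.
- hand_in(): hands the job in, once; it reports no verdict.
The state is a dict: "time": time; "q": joint angles; "joint_velocities": joint speeds; "joint_torque": joint torques, N m; "position": TCP position; "tool_rot": TCP orientation; "ft_force": force on the tool from outside, world axes, zero at the start; "moment": the same for the moment, N m; "grip_width": finger opening in m.
Only numpy, scipy, OpenCV 4.12 (cv2) and the standard library are available. Lean on these libraries where they do the work, as an engineer would, in place of code of your own. Each camera call takes 0.05 s, during which the arm holds its last target.

## Working session

There is one attempt and no reset: what is moved stays moved. The work goes in short steps, Python scripts to look and compute and a tool call to move; the robot and the scene stay as the last step left them, time stands still between calls to the robot, and variables do not carry over. Pictures are saved under pics/ and viewed, and the job is handed in when it is done.

Besides the shell and the picture viewer there is one more tool, called after "Request:" as a command line: name --argument value ..., lists and objects as JSON in quotes. send_rows: Moves the arm, as the interface text tells. Its arguments: {"type":"object","properties":{"steps":{"type":"array","items":{"type":"number"}},"force":{"type":"number"}},"required":["steps"]}

```bash
mkdir -p pics; python3 - <<'E'
from rig import robot,cams
import cv2,numpy as np
o=robot.get_obs();print({k:np.round(v,4).tolist() for k,v in o.items()});print(robot.grip_point_offset)
for n in ["scene","top","wrist"]:
    c=cams.camera(n);cv2.imwrite(f"pics/{n}0.png",c["color"][:,:,::-1]);np.savez(f"{n}0.npz",**c)
    print(n,np.round(c["intrinsics"],2).tolist(),np.round(c["extrinsics"],4).tolist())
E
```

```text
{'time': 0.0, 'q': [1.1375, 0.5285, 1.4339, -0.0, 1.1814, -0.1785], 'joint_velocities': [-0.0008, -0.0005, 0.0007, -0.0011, -0.0013, -0.0009], 'joint_torque': [0.0002, -44.0026, -17.6598, 0.0634, 0.058, -0.0001], 'position': [0.1572, 0.6042, 0.2216], 'tool_rot': [0.1271, 0.9919, -0.001, -0.0003], 'ft_force': [0.7755, -0.3862, 0.1425], 'moment': [-0.0588, -0.0541, -0.0226], 'grip_width': 0.0871}
0.0187
scene [[367.94, 0.0, 255.34], [0.0, 367.94, 189.74], [0.0, 0.0, 1.0]] [[0.5839, 0.5239, -0.6202, 1.1002], [0.8118, -0.3821, 0.4415, -0.4327], [-0.0057, -0.7612, -0.6485, 0.747], [0.0, 0.0, 0.0, 1.0]]
top [[378.62, 0.0, 251.88], [0.0, 378.62, 192.02], [0.0, 0.0, 1.0]] [[-0.0053, -0.9836, 0.1801, 0.2665], [-1.0, 0.006, 0.0036, 0.0014], [-0.0047, -0.1801, -0.9836, 1.288], [0.0, 0.0, 0.0, 1.0]]
wrist [[297.32, 0.0, 257.25], [0.0, 297.32, 194.17], [0.0, 0.0, 1.0]] [[0.2523, 0.922, 0.2938, 0.0759], [0.9676, -0.2396, -0.0793, 0.6251], [-0.0027, 0.3043, -0.9526, 0.3843], [0.0, 0.0, 0.0, 1.0]]
```

View pics/scene0.png

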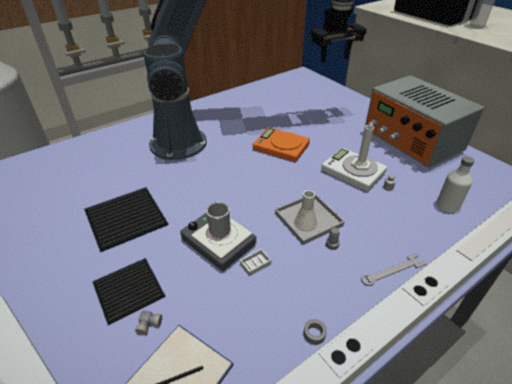

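View pics/top0.png

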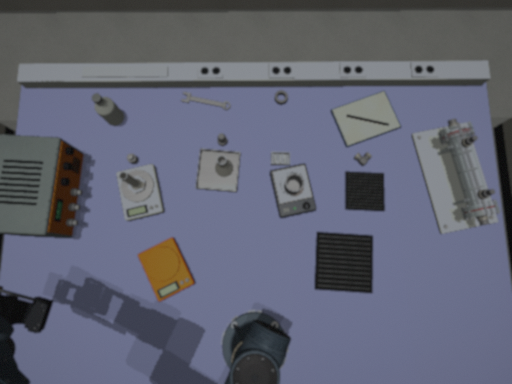

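View pics/wrist0.png

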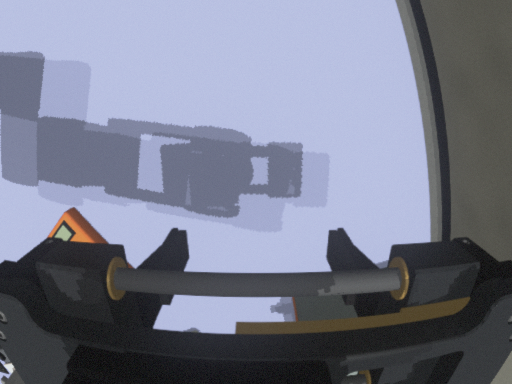

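The scene shows two black mats: the larger at top px (344,262) and the smaller at (365,191), next to the elbow at (362,158). The white balance is at (139,192) and the orange look-alike at (166,268). I'll enlarge these to confirm.

```bash
python3 - <<'E'
import cv2
t=cv2.imread("pics/top0.png");s=cv2.imread("pics/scene0.png")
cv2.imwrite("pics/topA.png",cv2.resize(t[120:240,100:250],None,fx=5,fy=5,interpolation=cv2.INTER_CUBIC))
cv2.imwrite("pics/topB.png",cv2.resize(t[140:300,255:400],None,fx=3.7,fy=3.7,interpolation=cv2.INTER_CUBIC))
cv2.imwrite("pics/sceneA.png",cv2.resize(s[110:340,80:400],None,fx=2.5,fy=2.5,interpolation=cv2.INTER_CUBIC))
E
```

```text
(no output)
```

View pics/topA.png

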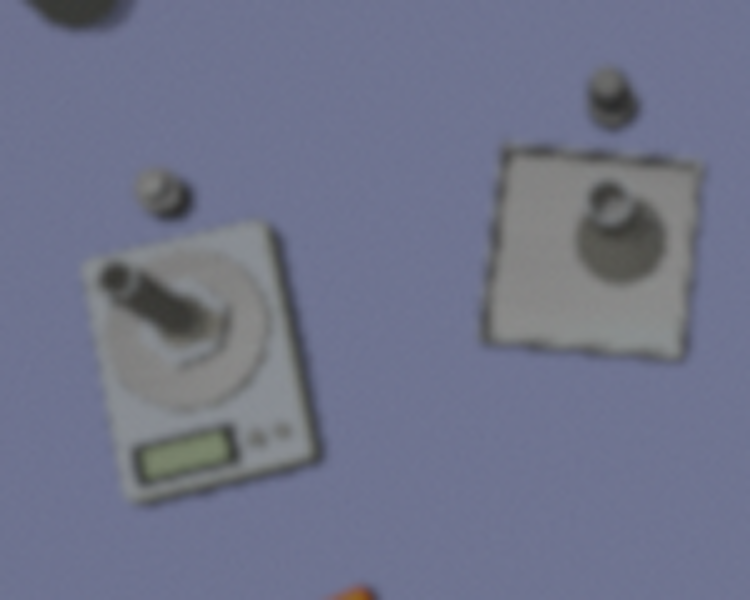

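View pics/topB.png

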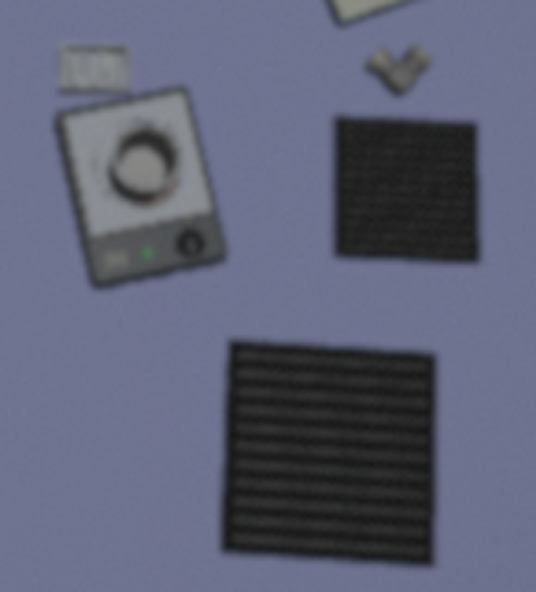

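View pics/sceneA.png

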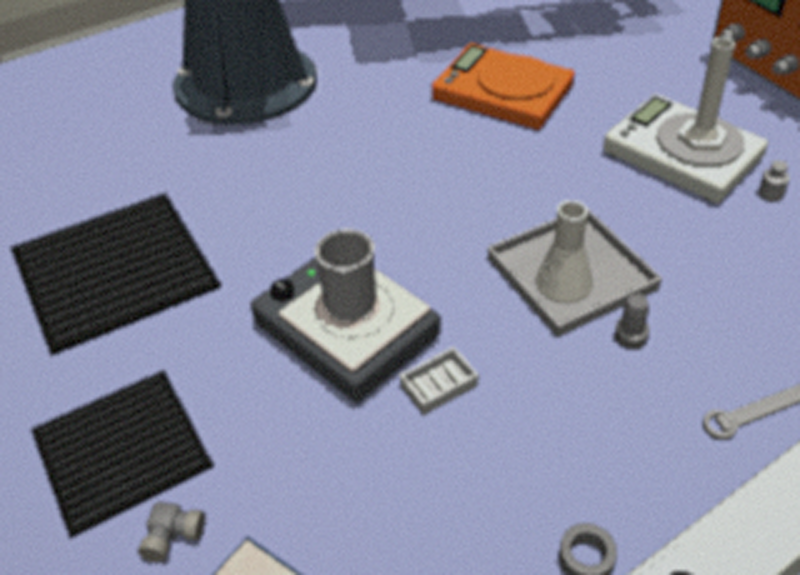

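Candidates: the white balance at top px (139,192) versus the orange one at (166,268), and the small mat at (365,191) versus the large one at (344,262). The crops settle both. I'll use the white balance, and the small mat, which is the one with the elbow just beyond it. Next I'll measure positions with depth from both cameras.

```bash
cat > h.py <<'E'
import numpy as np,cv2
def cloud(c):
    K,E,Z=c["intrinsics"],c["extrinsics"],c["range_z"].astype(float)
    v,u=np.mgrid[:Z.shape[0],:Z.shape[1]]
    x=(u-K[0,2])/K[0,0]; y=(v-K[1,2])/K[1,1]
    P=np.stack([x*Z,y*Z,Z],-1)@E[:3,:3].T+E[:3,3]; P[Z==0]=np.nan
    return P
def ray(c,u,v,h):
    K,E=c["intrinsics"],c["extrinsics"]
    d=E[:3,:3]@np.array([(u-K[0,2])/K[0,0],(v-K[1,2])/K[1,1],1]);s=(h-E[2,3])/d[2]
    return E[:3,3]+s*d
def proj(c,p):
    K,E=c["intrinsics"],c["extrinsics"]
    q=E[:3,:3].T@(np.array(p)-E[:3,3]);return K[0,0]*q[0]/q[2]+K[0,2],K[1,1]*q[1]/q[2]+K[1,2]
E
python3 - <<'E'
from h import *
T=np.load("top0.npz");S=np.load("scene0.npz")
A=cloud(T);B=cloud(S)
# rough positions
for n,(u,v) in dict(bal=(139,185),tray=(215,170),stir=(291,185),mat=(365,191),big=(344,262)).items(): print(n,A[v,u].round(4),A[v+1:v+2,u-1:u+2,2].round(4).tolist())
def blob(P,lo,hi,box):
    m=(P[...,2]>lo)&(P[...,2]<hi)&(P[...,0]>box[0])&(P[...,0]<box[1])&(P[...,1]>box[2])&(P[...,1]<box[3])
    return P[m]
def rect(Q): 
    r=cv2.minAreaRect((Q[:,:2]*1000).astype(np.float32)); return np.round(r[0],1),np.round(r[1],1),round(r[2],1),len(Q),Q[:,2].mean().round(4)
for nm,P in (("top",A),("scene",B)):
    c=A[191,365];print(nm,"mat",rect(blob(P,.003,.012,(c[0]-.1,c[0]+.085,c[1]-.1,c[1]+.1))))
    c=A[185,291];print(nm,"stirplate",rect(blob(P,.045,.056,(c[0]-.13,c[0]+.13,c[1]-.13,c[1]+.13))))
    c=A[185,139];print(nm,"pan",rect(blob(P,.039,.046,(c[0]-.13,c[0]+.13,c[1]-.13,c[1]+.13))))
    c=A[170,215];print(nm,"tray",rect(blob(P,.013,.024,(c[0]-.09,c[0]+.09,c[1]-.09,c[1]+.09))))
    c=A[170,215];print(nm,"trayfloor",rect(blob(P,.001,.007,(c[0]-.065,c[0]+.065,c[1]-.065,c[1]+.065))))
    c=A[191,365];print(nm,"elbow",rect(blob(P,.012,.04,(c[0]+.06,c[0]+.16,c[1]-.1,c[1]+.1))))
E
```

```text
bal [0.5177 0.3805 0.0577] [[0.0641, 0.0537, 0.0508]]
tray [0.5763 0.1325 0.0209] [[0.0019, 0.0177, 0.0253]]
stir [ 0.5148 -0.124   0.0564] [[0.0527, 0.0533, 0.0564]]
mat [ 0.5026 -0.3832  0.005 ] [[0.0055, 0.0095, 0.0073]]
big [ 0.2627 -0.2993  0.0051] [[0.0118, 0.0081, 0.0044]]
top mat (array([ 494.2, -382.8]), array([182.9, 198.7]), 0.9, 1471, np.float64(0.0061))
top stirplate (array([ 502.9, -129.2]), array([147.6, 116.1]), 9.1, 884, np.float64(0.0502))
top pan (array([523.8, 396.3]), array([208.4, 111.8]), 13.1, 492, np.float64(0.0421))
top tray (array([577.6, 125.2]), array([142.2, 143.3]), 84.3, 232, np.float64(0.0188))
top trayfloor (array([576.8, 131.7]), array([128.2, 128.5]), 89.7, 766, np.float64(0.0039))
top elbow (array([ 636., -361.]), array([88. , 46.5]), 43.1, 132, np.float64(0.0226))
scene mat (array([ 502.7, -375.8]), array([165.6, 178.9]), 1.8, 2719, np.float64(0.0057))
scene stirplate (array([ 503.9, -132.4]), array([149.1, 112.3]), 12.5, 1084, np.float64(0.0496))
scene pan (array([540.1, 398.5]), array([179.7, 107.4]), 25.2, 376, np.float64(0.042))
scene tray (array([580.3, 122.9]), array([142.6, 145. ]), 84.3, 419, np.float64(0.0178))
scene trayfloor (array([574.3, 129.1]), array([126. , 126.5]), 84.8, 772, np.float64(0.0039))
scene elbow (array([ 623.4, -379. ]), array([44.1, 44.1]), 45.2, 337, np.float64(0.0218))
```

```bash
python3 - <<'E'
from h import *
T=np.load("top0.npz");S=np.load("scene0.npz")
def R(c,off,s,pts,h): return np.array([ray(c,(x+.5)/s-.5+off[0],(y+.5)/s-.5+off[1],h)[:2] for x,y in pts])
a=(T,(100,120),5);b=(T,(255,140),3.7);s=(S,(80,110),2.5)
def show(n,P): print(n,P.mean(0).round(4), (np.degrees(np.arctan2(*(P[1]-P[0])[::-1])).round(1),np.linalg.norm(np.diff(P,axis=0),axis=1).round(3)) if len(P)>1 else "")
show("mat t",R(*b,[(335,117),(477,123),(479,262),(336,256)],.006)); show("mat s",R(*s,[(33,431),(163,372),(213,465),(70,535)],.006))
show("tray t",R(*a,[(505,147),(702,160),(685,360),(483,345)],.02)); show("tray s",R(*s,[(487,253),(588,205),(660,282),(558,333)],.02))
show("plate t",R(*b,[(62,117),(185,90),(212,213),(85,238)],.05))
show("pan t",R(*a,[(187,329)],.042)); show("pan s",R(*s,[(700,138)],.042))
show("cyl t",R(*a,[(118,277)],.182));show("cyl s",R(*s,[(724,41)],.182))
show("flask t",R(*a,[(610,203)],.114));show("flask s",R(*s,[(572,211)],.114))
show("beaker t",R(*b,[(143,167)],.126));show("beaker s",R(*s,[(346,247)],.126))
show("hosetail top t",R(*a,[(606,82)],.056));show("hose s",R(*s,[(637,302)],.056))
show("weight t",R(*a,[(158,186)],.048));show("weight s",R(*s,[(776,168)],.048))
show("elbow t",R(*b,[(400,90)],.013))
# triangulate tops
def tri(p1,p2):
    L=[]
    for (c,off,sc),(x,y) in (p1,p2):
        u,v=(x+.5)/sc-.5+off[0],(y+.5)/sc-.5+off[1];o=c["extrinsics"][:3,3];d=ray(c,u,v,0)-o;L.append((o,d/np.linalg.norm(d)))
    M=sum(np.eye(3)-np.outer(d,d) for o,d in L);return np.linalg.solve(M,sum((np.eye(3)-np.outer(d,d))@o for o,d in L)).round(4)
print("cyl",tri((a,(118,277)),(s,(724,41))),"fl",tri((a,(610,203)),(s,(572,211))),"bk",tri((b,(143,167)),(s,(346,247))),"pan",tri((a,(187,329)),(s,(700,138))))
E
```

```text
mat t [ 0.5035 -0.3815] (np.float64(-92.9), array([0.133, 0.131, 0.131]))
mat s [ 0.507  -0.3824] (np.float64(87.5), array([0.13 , 0.131, 0.132]))
tray t [0.5764 0.1211] (np.float64(-94.3), array([0.137, 0.142, 0.138]))
tray s [0.5859 0.1174] (np.float64(87.8), array([0.15 , 0.145, 0.14 ]))
plate t [ 0.5197 -0.126 ] (np.float64(-77.7), array([0.115, 0.116, 0.116]))
pan t [0.5196 0.392 ] 
pan s [0.5233 0.3887] 
cyl t [0.5232 0.3911] 
cyl s [0.5228 0.3943] 
flask t [0.5856 0.1021] 
flask s [0.591  0.1002] 
beaker t [ 0.5015 -0.124 ] 
beaker s [ 0.5101 -0.1254] 
hosetail top t [0.6864 0.1106] 
hose s [0.6893 0.1074] 
weight t [0.6175 0.4147] 
weight s [0.6246 0.4098] 
elbow t [ 0.5964 -0.3787] 
cyl [0.5237 0.3915 0.183 ] fl [0.5872 0.1031 0.1097] bk [ 0.5034 -0.1235  0.1197] pan [0.5203 0.3931 0.0383]
```

```bash
cat > go.py <<'E'
import sys,numpy as np
from scipy.spatial.transform import Rotation as Ro
from rig import robot
def go(x,y,z):
    o=robot.get_obs();R=Ro.from_quat(o["tool_rot"]).as_matrix()
    d=R.T@(np.array([x,y,z])-o["position"])
    xa=R[:,0]; ang=np.arctan2(xa[1],xa[0]); e=(np.pi-ang+np.pi)%(2*np.pi)-np.pi
    print("t",round(o["time"],2),"pos",o["position"].round(4),"shift",d.round(4),"turn",round(-e,3),"n",round(np.linalg.norm(d)/.055,1),"w",round(float(o["grip_width"]),4),"F",o["ft_force"].round(1),"R",R[:,2].round(3))
if __name__=="__main__": go(*map(float,sys.argv[1:4]))
E
python3 go.py .505 -.125 .26
```

```text
t 0.15 pos [0.1573 0.6043 0.2218] shift [-0.5203 -0.6182 -0.0373] turn -0.255 n 14.7 w 0.0871 F [-0.1  0.3 -0.1] R [-0.001 -0.002 -1.   ]
```

Request:
send_rows --steps '[0.087,-0.032,-0.038,-0.01,-0.03,0.087,-0.065,-0.077,-0.02,-0.06,0.087,-0.098,-0.116,-0.03,-0.09,0.087,-0.13,-0.154,-0.037,-0.12,0.087,-0.162,-0.193,-0.037,-0.15,0.087,-0.195,-0.232,-0.037,-0.18,0.087,-0.228,-0.27,-0.037,-0.21,0.087,-0.26,-0.309,-0.037,-0.255]'

```text
time: 1.15
position: [0.3315, 0.2384, 0.2593]
tool_rot: [-0.001, 1.0, -0.001, -0.0]
ft_force: [1.1, 0.1, -0.1]
grip_width: 0.0867
```

```bash
python3 go.py .505 -.125 .26
```

```text
t 1.15 pos [0.3315 0.2384 0.2593] shift [-1.728e-01 -3.637e-01 -3.000e-04] turn 0.002 n 7.3 w 0.0867 F [ 1.1  0.1 -0.1] R [-0.    -0.001 -1.   ]
```

Request:
send_rows --steps '[0.087,-0.025,-0.052,0,0,0.087,-0.05,-0.104,0,0,0.087,-0.074,-0.156,0,0,0.087,-0.099,-0.208,0,0,0.087,-0.124,-0.26,0,0,0.087,-0.148,-0.312,0,0,0.087,-0.173,-0.364,0,0,0.087,-0.173,-0.364,0,0]'

```text
time: 2.15
position: [0.5072, -0.1293, 0.2595]
tool_rot: [0.001, 1.0, -0.001, 0.001]
ft_force: [-0.5, -0.3, -0.3]
grip_width: 0.0872
```

```bash
python3 - <<'E'
from rig import robot,cams
import cv2,numpy as np
o=robot.get_obs();print(o["position"].round(4),o["q"].round(2))
c=cams.camera("wrist");np.savez("w1.npz",**c);cv2.imwrite("pics/w1.png",cv2.resize(c["color"][:,:,::-1],None,fx=1.5,fy=1.5,interpolation=cv2.INTER_CUBIC));print(c["extrinsics"].round(3))
E
```

```text
[ 0.5072 -0.1293  0.2595] [-0.46  0.34  1.64 -0.    1.15 -2.03]
[[ 0.003  0.952  0.306  0.423]
 [ 1.    -0.002 -0.004 -0.129]
 [-0.004  0.306 -0.952  0.422]
 [ 0.     0.     0.     1.   ]]
```

View pics/w1.png

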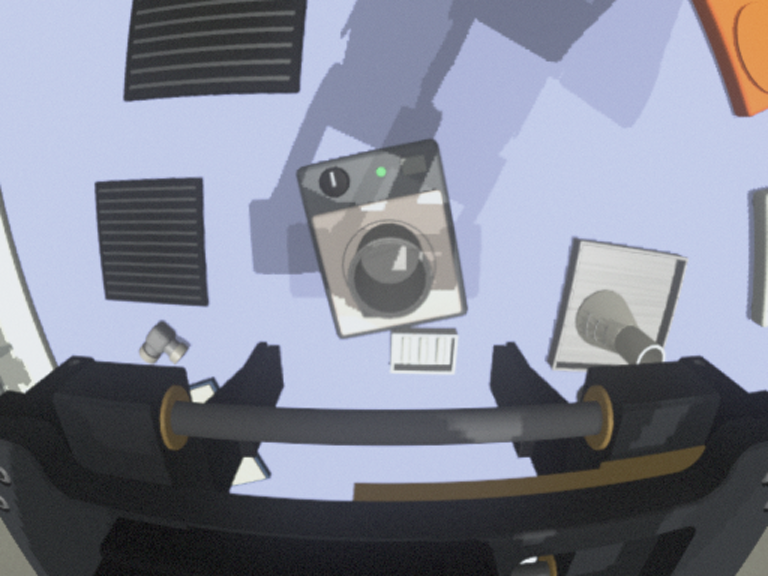

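```bash
cat >> h.py <<'E'
def fray(c,u,v,h):
    K,E=c["intrinsics"],c["extrinsics"];a,b=(u-K[0,2])/K[0,0],(v-K[1,2])/K[1,1];r=np.hypot(a,b)
    d=np.array([a/r*np.sin(r),b/r*np.sin(r),np.cos(r)]) if r>1e-9 else np.array([0,0,1.]);d=E[:3,:3]@d
    return E[:3,3]+(h-E[2,3])/d[2]*d
def fproj(c,p):
    K,E=c["intrinsics"],c["extrinsics"];q=E[:3,:3].T@(np.array(p)-E[:3,3]);n=np.hypot(q[0],q[1]);r=np.arctan2(n,q[2])
    return K[0,0]*r*q[0]/n+K[0,2],K[1,1]*r*q[1]/n+K[1,2]
def circ(c,img,p,rad,s,off,col,pr=fproj):
    pts=[pr(c,(p[0]+rad*np.cos(t),p[1]+rad*np.sin(t),p[2])) for t in np.linspace(0,2*np.pi,60)]
    pts=np.array([((u-off[0]+.5)*s-.5,(v-off[1]+.5)*s-.5) for u,v in pts]);cv2.polylines(img,[np.int32(pts*16)],True,col,1,cv2.LINE_AA,4)
E
python3 - <<'E'
from h import *
c=np.load("w1.npz");off=(190,85);s=5.5
im=cv2.resize(np.ascontiguousarray(c["color"][85:235,190:325,::-1]),None,fx=s,fy=s,interpolation=cv2.INTER_CUBIC)
im=im[:, :]
cv2.imwrite("pics/w1a.png",im[:600] if im.shape[0]<=600 else cv2.resize(im,None,fx=600/im.shape[0],fy=600/im.shape[0]))
im2=im.copy()
circ(c,im2,(.505,-.125,.126),.0295,s,off,(0,255,0));circ(c,im2,(.505,-.125,.05),.028,s,off,(0,0,255))
cv2.imwrite("pics/w1b.png",cv2.resize(im2,None,fx=600/im.shape[0],fy=600/im.shape[0]))
E
```

```text
(no output)
```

View pics/w1b.png

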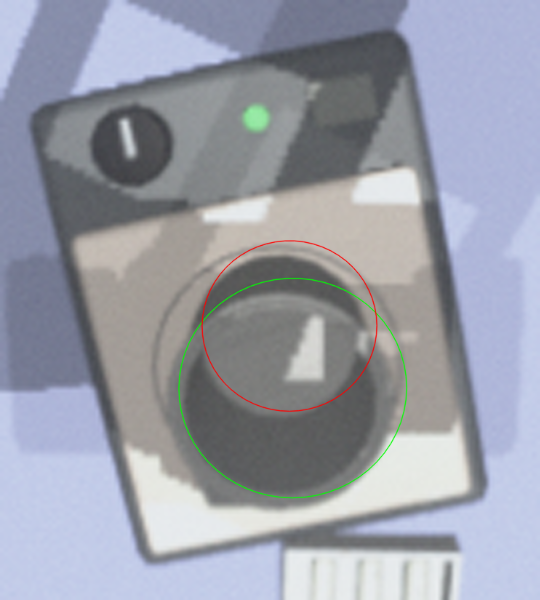

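```bash
python3 - <<'E'
from h import *
c=np.load("w1.npz");s=4.0;off=(190,85)
P=np.array([fray(c,(x+.5)/s-.5+off[0],(y+.5)/s-.5+off[1],.05) for x,y in [(75,240),(412,170),(474,487),(147,555)]])
print(P.round(4),P.mean(0),np.linalg.norm(np.diff(P,axis=0),axis=1))
for r in [(281,400,.126),(277,333,.053),(281,330,.05)]: print(fray(c,(r[0]+.5)/s-.5+off[0],(r[1]+.5)/s-.5+off[1],r[2]).round(4))
# mat (1.5x picture)
P=np.array([fray(c,x/1.5-.17,y/1.5-.17,.006) for x,y in [(96,181),(203,178),(208,305),(106,300)]]);print(P.mean(0))
P=np.array([fray(c,x/1.5-.17,y/1.5-.17,.02) for x,y in [(576,240),(686,259),(665,370),(555,366)]]);print(P.mean(0),P.round(3))
E
```

```text
[[ 0.4762 -0.1929  0.05  ]
 [ 0.4544 -0.0866  0.05  ]
 [ 0.5598 -0.0627  0.05  ]
 [ 0.5843 -0.1734  0.05  ]] [ 0.51865502 -0.12889626  0.05      ] [0.10856893 0.10800181 0.11338858]
[ 0.5076 -0.128   0.126 ]
[ 0.5063 -0.1289  0.053 ]
[ 0.506  -0.1276  0.05  ]
[ 0.50193386 -0.38079226  0.006     ]
[0.57521771 0.12393185 0.02      ] [[0.5   0.054 0.02 ]
 [0.515 0.196 0.02 ]
 [0.65  0.198 0.02 ]
 [0.636 0.048 0.02 ]]
```

Request:
send_rows --steps '[0.087,0,0.001,0.03,0,0.087,0,0.001,0.06,0,0.087,0,0.001,0.09,0,0.087,0,0.001,0.12,0,0.087,0,0.001,0.14,0,0.087,0,0.001,0.16,0,0.087,0,0.001,0.175,0,0.087,0,0.001,0.1825,0]'

```text
time: 3.2
position: [0.5046, -0.1248, 0.0761]
tool_rot: [0.0, 1.0, 0.0, -0.001]
ft_force: [0.6, -0.1, -0.3]
grip_width: 0.0873
```

```bash
python3 go.py .507 -.128 .077; python3 - <<'E'
from rig import cams
import cv2
c=cams.camera("wrist");cv2.imwrite("pics/w2.png",cv2.resize(c["color"][60:384,:,::-1],None,fx=1.5,fy=1.5))
E
```

```text
t 3.2 pos [ 0.5046 -0.1248  0.0761] shift [-0.0024 -0.0032 -0.0009] turn -0.0 n 0.1 w 0.0873 F [ 0.6 -0.1 -0.3] R [-0.002  0.    -1.   ]
```

View pics/w2.png

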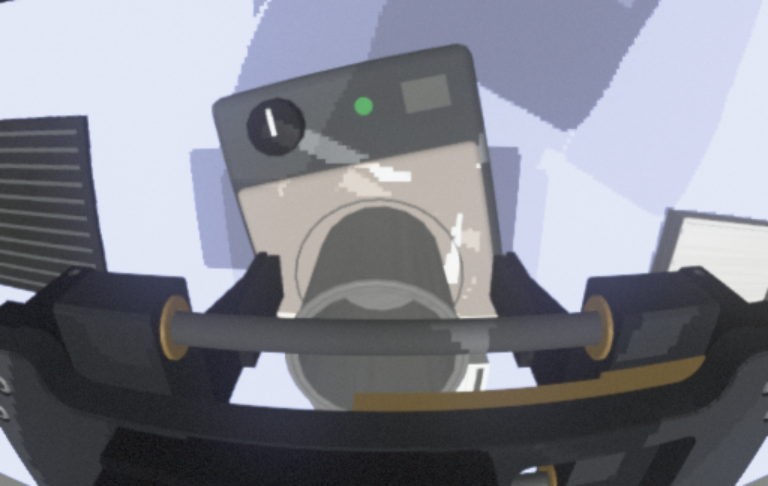

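The beaker, with its axis near (378,320), sits between the fingers at about (275,300) and (495,300). Closing now.

Request:
send_rows --steps '[0.087,-0.002,-0.003,0,0,0.05,-0.002,-0.003,0,0,0.05,-0.002,-0.003,0,0,0.05,-0.002,-0.003,0,0,0.05,-0.002,-0.003,0,0,0.05,-0.002,-0.003,0,0,0.05,-0.002,-0.003,0,0,0.05,-0.002,-0.003,0,0]' --force 15

```text
time: 4.25
position: [0.5065, -0.128, 0.0758]
tool_rot: [0.0, 1.0, 0.0, -0.001]
ft_force: [-0.6, 0.5, 2.8]
grip_width: 0.0563
```

```bash
python3 go.py .503 -.381 .17
```

```text
t 4.25 pos [ 0.5065 -0.128   0.0758] shift [ 0.0036 -0.2529 -0.0942] turn -0.001 n 4.9 w 0.0563 F [-0.6  0.5  2.8] R [-0.003  0.    -1.   ]
```

Request:
send_rows --steps '[0.05,0,0,-0.03,0,0.05,0,0,-0.065,0,0.05,0,-0.02,-0.09,0,0.05,0.001,-0.065,-0.09,0,0.05,0.002,-0.115,-0.09,0,0.05,0.003,-0.165,-0.09,0,0.05,0.004,-0.215,-0.09,0,0.05,0.004,-0.253,-0.09,0]'

```text
time: 5.25
position: [0.5021, -0.3831, 0.1652]
tool_rot: [0.001, 1.0, 0.0, -0.001]
ft_force: [0.6, 0.5, -1.5]
grip_width: 0.0567
```

```bash
python3 go.py .503 -.381 .034;python3 - <<'E'
from rig import cams
import cv2
c=cams.camera("wrist");cv2.imwrite("pics/w3.png",cv2.resize(c["color"][60:384,:,::-1],None,fx=1.5,fy=1.5))
E
```

```text
t 5.25 pos [ 0.5021 -0.3831  0.1652] shift [-0.0012  0.0021  0.1312] turn -0.002 n 2.4 w 0.0567 F [ 0.6  0.5 -1.5] R [-0.003  0.    -1.   ]
```

View pics/w3.png

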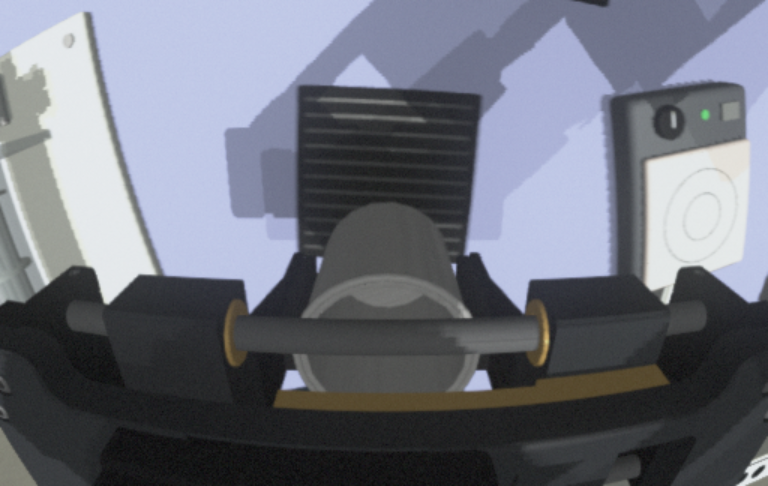

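Request:
send_rows --steps '[0.05,0,0.002,0.035,0,0.05,0,0.002,0.07,0,0.05,0,0.002,0.1,0,0.05,0,0.002,0.118,0,0.05,0,0.002,0.125,0,0.05,0,0.002,0.129,0,0.05,0,0.002,0.132,0,0.05,0,0.002,0.133,0]'

```text
time: 6.3
position: [0.5029, -0.3881, 0.0331]
tool_rot: [0.002, 1.0, -0.004, 0.0]
ft_force: [-0.4, -0.9, -0.3]
grip_width: 0.0565
```

```bash
python3 go.py .503 -.381 .032
```

```text
t 6.3 pos [ 0.5029 -0.3881  0.0331] shift [-0.0001  0.0072  0.001 ] turn -0.004 n 0.1 w 0.0565 F [-0.4 -0.9 -0.3] R [ 0.    -0.007 -1.   ]
```

Request:
send_rows --steps '[0.05,0,0,0.001,0,0.05,0,0,0.002,0]'

```text
time: 6.55
position: [0.5033, -0.3885, 0.0319]
tool_rot: [0.002, 1.0, -0.004, 0.001]
ft_force: [-0.9, 1.0, 6.8]
grip_width: 0.0569
```

```bash
for i in 1 2; do python3 go.py .503 -.381 .032; done
```

```text
t 6.55 pos [ 0.5033 -0.3885  0.0319] shift [ 0.0003  0.0075 -0.0002] turn -0.004 n 0.1 w 0.0569 F [-0.9  1.   6.8] R [ 0.001 -0.008 -1.   ]
t 6.55 pos [ 0.5033 -0.3885  0.0319] shift [ 0.0003  0.0075 -0.0002] turn -0.004 n 0.1 w 0.0569 F [-0.9  1.   6.8] R [ 0.001 -0.008 -1.   ]
```

Contact is made, with 6.8 N upward. Releasing.

Request:
send_rows --steps '[0.06,0,0,0,0,0.07,0,0,0,0,0.08,0,0,0,0,0.087,0,0,0,0,0.087,0,0,0,0]'

```text
time: 7.18
position: [0.5033, -0.3885, 0.0318]
tool_rot: [0.002, 1.0, -0.004, 0.001]
ft_force: [0.4, 0.2, -0.1]
grip_width: 0.0856
```

```bash
python3 go.py .503 -.381 .16; python3 - <<'E'
from rig import robot,cams
import cv2
print(robot.get_obs()["q"].round(3))
c=cams.camera("wrist");cv2.imwrite("pics/w4.png",cv2.resize(c["color"][60:384,:,::-1],None,fx=1.5,fy=1.5))
E
```

```text
t 7.17 pos [ 0.5033 -0.3885  0.0318] shift [ 1.000e-04  6.500e-03 -1.282e-01] turn -0.004 n 2.3 w 0.0856 F [ 0.4  0.2 -0.1] R [ 0.001 -0.008 -1.   ]
[-0.831  0.788  1.537 -0.006  0.81  -2.394]
```

View pics/w4.png

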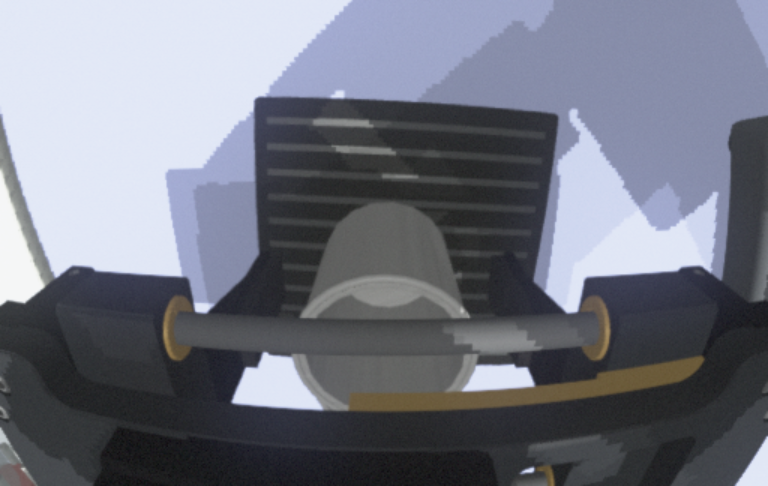

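The beaker stands free on the mat. Lifting and moving on towards the flask.

Request:
send_rows --steps '[0.087,0,0,-0.02,0,0.087,0,0,-0.05,0,0.087,0,0,-0.09,0,0.087,0,0,-0.14,0,0.087,0,0,-0.19,0,0.087,0,0.02,-0.22,0,0.087,-0.005,0.06,-0.23,0,0.087,-0.01,0.11,-0.23,0]'

```text
time: 8.22
position: [0.5142, -0.2769, 0.2641]
tool_rot: [0.003, 1.0, -0.006, 0.003]
ft_force: [0.1, 0.3, 0.8]
grip_width: 0.0869
```

```bash
python3 go.py .58 .105 .26
```

```text
t 8.22 pos [ 0.5142 -0.2769  0.2641] shift [-6.370e-02  3.823e-01  1.000e-04] turn -0.005 n 7.0 w 0.0869 F [0.1 0.3 0.8] R [ 0.006 -0.011 -1.   ]
```

Request:
send_rows --steps '[0.087,-0.009,0.055,0,0,0.087,-0.018,0.11,0,0,0.087,-0.027,0.165,0,0,0.087,-0.036,0.22,0,0,0.087,-0.045,0.275,0,-0.005,0.087,-0.054,0.33,0,-0.005,0.087,-0.064,0.382,0,-0.005,0.087,-0.064,0.382,0,-0.005]'

```text
time: 9.22
position: [0.5803, 0.1084, 0.2615]
tool_rot: [-0.003, 1.0, -0.005, 0.004]
ft_force: [-0.9, 0.4, -0.0]
grip_width: 0.0869
```

```bash
python3 go.py .588 .102 .26; python3 - <<'E'
from rig import robot,cams
import cv2,numpy as np
c=cams.camera("wrist");np.savez("w5.npz",**c);cv2.imwrite("pics/w5.png",cv2.resize(c["color"][:,:,::-1],None,fx=1.5,fy=1.5,interpolation=cv2.INTER_CUBIC))
E
```

```text
t 9.22 pos [0.5803 0.1084 0.2615] shift [-0.0076 -0.0064  0.0016] turn 0.005 n 0.2 w 0.0869 F [-0.9  0.4 -0. ] R [ 0.008 -0.01  -1.   ]
```

View pics/w5.png

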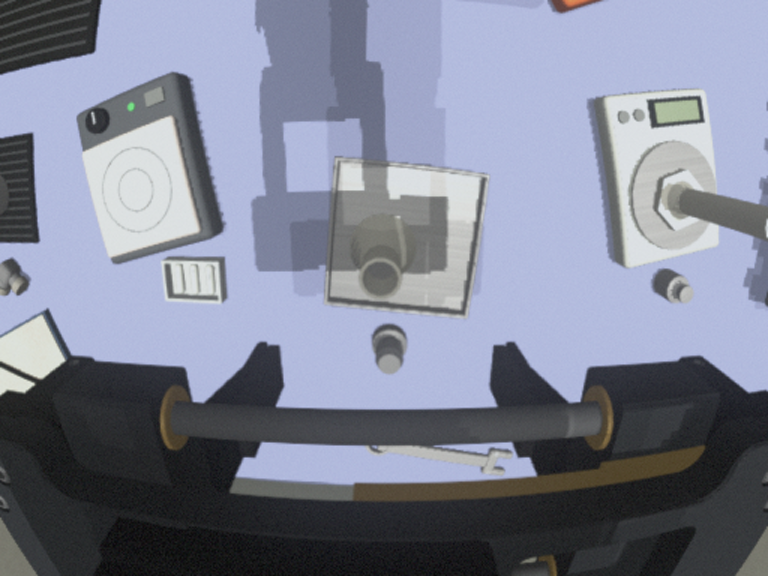

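```bash
python3 - <<'E'
from h import *
c=np.load("w5.npz")
f=lambda x,y,h: fray(c,(x+.5)/1.5-.5,(y+.5)/1.5-.5,h)
print("mouth",f(381,274,.114),"foot",f(382,245,.008))
P=np.array([f(*p,.02) for p in [(335,157),(489,174),(467,318),(325,305)]]);print("tray",P.mean(0),np.linalg.norm(np.diff(P,axis=0),axis=1))
print("rings",f(137,188,.05));P=np.array([f(*p,.05) for p in [(84,152),(173,116),(210,238),(114,260)]]);print("plate",P.mean(0),np.linalg.norm(np.diff(P,axis=0),axis=1))
print("pan",f(674,195,.042),"hose",f(389,361,.056))
s=6;off=(195,90);im=cv2.resize(np.ascontiguousarray(c["color"][90:220,210:340,::-1]),None,fx=4.5,fy=4.5,interpolation=cv2.INTER_CUBIC)
circ(c,im,(*f(381,274,.114)[:2],.114),.016,4.5,(210,90),(0,255,0));circ(c,im,(*f(382,245,.008)[:2],.006),.032,4.5,(210,90),(0,0,255))
cv2.imwrite("pics/w5a.png",im)
E
```

```text
mouth [0.58320752 0.10227164 0.114     ] foot [0.58472736 0.10086294 0.008     ]
tray [0.57766676 0.12182265 0.02      ] [0.13997321 0.14047498 0.13923648]
rings [ 0.51779178 -0.12752082  0.05      ]
plate [ 0.52158772 -0.12349196  0.05      ] [0.10804261 0.11716699 0.11305484]
pan [0.51825769 0.3868058  0.042     ] hose [0.68289512 0.1084415  0.056     ]
```

View pics/w5a.png

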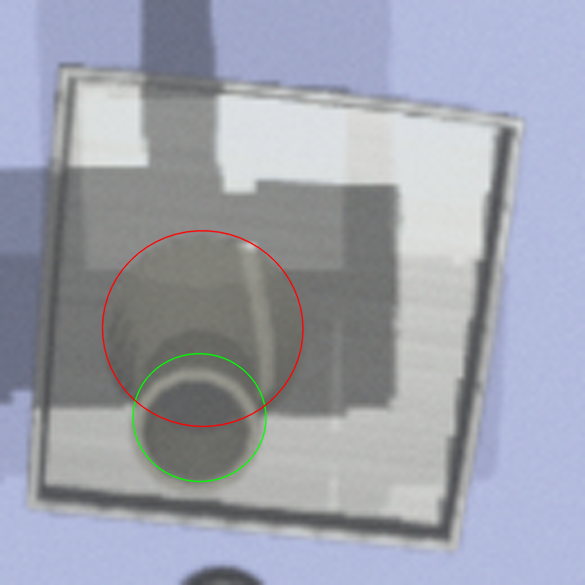

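```bash
python3 go.py .586 .102 .12
```

```text
t 9.28 pos [0.5801 0.1064 0.2613] shift [-0.0049 -0.0028  0.1414] turn 0.003 n 2.6 w 0.0868 F [ 0.6 -0.5  0.4] R [ 0.007 -0.012 -1.   ]
```

Request:
send_rows --steps '[0.087,-0.001,-0.001,0.03,0,0.087,-0.002,-0.002,0.06,0,0.087,-0.004,-0.003,0.09,0,0.087,-0.005,-0.003,0.115,0,0.087,-0.005,-0.003,0.13,0,0.087,-0.005,-0.003,0.14,0,0.087,-0.005,-0.003,0.14,0]'

```text
time: 10.15
position: [0.586, 0.1014, 0.1213]
tool_rot: [-0.001, 1.0, -0.006, 0.003]
ft_force: [0.3, -0.4, 0.8]
grip_width: 0.0871
```

```bash
python3 go.py .586 .102 .079; python3 - <<'E'
from rig import robot,cams
import cv2,numpy as np
c=cams.camera("wrist");cv2.imwrite("pics/w6.png",cv2.resize(c["color"][60:384,:,::-1],None,fx=1.5,fy=1.5,interpolation=cv2.INTER_CUBIC))
E
python3 go.py .586 .102 .079
```

```text
t 10.15 pos [0.586  0.1014 0.1213] shift [0.0003 0.0011 0.0423] turn 0.003 n 0.8 w 0.0871 F [ 0.3 -0.4  0.8] R [ 0.007 -0.012 -1.   ]
t 10.2 pos [0.5864 0.1015 0.1218] shift [0.0007 0.001  0.0428] turn 0.003 n 0.8 w 0.087 F [0.1 0.1 0.1] R [ 0.008 -0.012 -1.   ]
```

View pics/w6.png

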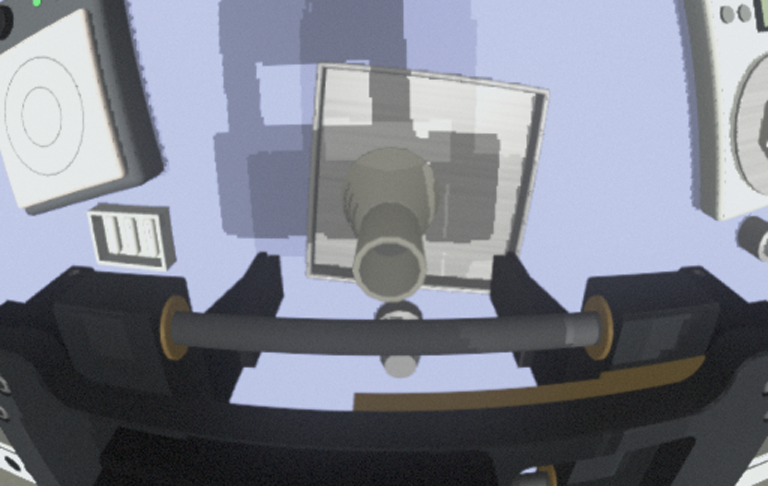

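The flask neck (390,268) is midway between the fingers. Going down and gripping.

Request:
send_rows --steps '[0.087,0,0.001,0.015,0,0.087,0,0.001,0.03,0,0.087,0,0.001,0.042,0,0.06,0,0.001,0.042,0,0.028,0,0.001,0.042,0,0.028,0,0.001,0.042,0,0.028,0,0.001,0.042,0,0.028,0,0.001,0.042,0]' --force 15

```text
time: 11.2
position: [0.5869, 0.1021, 0.0802]
tool_rot: [-0.001, 1.0, -0.006, 0.004]
ft_force: [0.2, -0.3, 0.5]
grip_width: 0.0451
```

Request:
send_rows --steps '[0.028,0,0,0,0,0.028,0,0,0,0]'

```text
time: 11.45
position: [0.587, 0.1021, 0.0802]
tool_rot: [-0.001, 1.0, -0.006, 0.004]
ft_force: [-0.7, 0.0, -1.6]
grip_width: 0.0307
```

```bash
python3 go.py .5185 -.1275 .2; python3 - <<'E'
from rig import robot,cams
import cv2,numpy as np
c=cams.camera("wrist");cv2.imwrite("pics/w7.png",cv2.resize(c["color"][60:384,:,::-1],None,fx=1.5,fy=1.5,interpolation=cv2.INTER_CUBIC))
E
```

```text
t 11.45 pos [0.587  0.1021 0.0802] shift [ 0.0681 -0.2308 -0.1176] turn 0.003 n 4.9 w 0.0307 F [-0.7  0.  -1.6] R [ 0.008 -0.012 -1.   ]
```

View pics/w7.png

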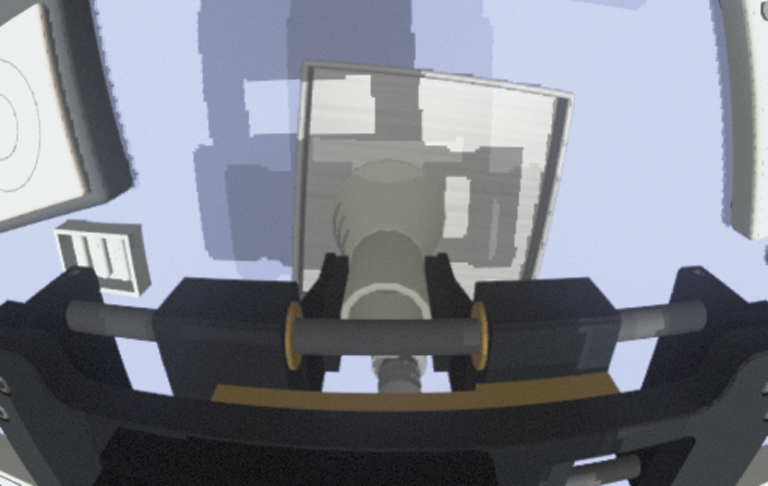

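Request:
send_rows --steps '[0.028,0,0,-0.005,0,0.028,0,0,-0.015,0,0.028,0,0,-0.04,0,0.028,0,0,-0.07,0,0.028,0,0,-0.1,0,0.028,0,0,-0.12,0]'

```text
time: 12.25
position: [0.5865, 0.1035, 0.2026]
tool_rot: [-0.002, 1.0, -0.006, 0.006]
ft_force: [-0.6, 0.3, -1.8]
grip_width: 0.031
```

```bash
python3 - <<'E'
from rig import robot,cams
import cv2,numpy as np
c=cams.camera("wrist");cv2.imwrite("pics/w8.png",cv2.resize(c["color"][60:384,:,::-1],None,fx=1.5,fy=1.5,interpolation=cv2.INTER_CUBIC))
E
python3 go.py .5185 -.1275 .2
```

```text
t 12.3 pos [0.5879 0.1036 0.205 ] shift [ 0.0702 -0.2308  0.0066] turn 0.003 n 4.4 w 0.0306 F [-0.2 -0.  -0.2] R [ 0.016 -0.012 -1.   ]
```

View pics/w8.png

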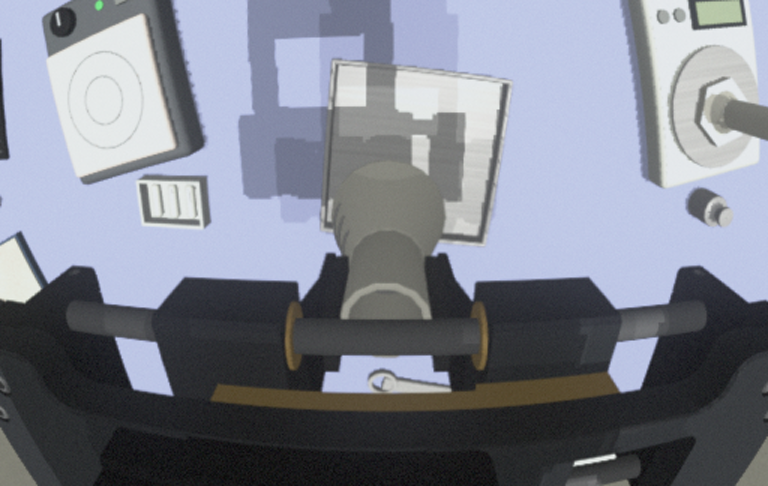

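Request:
send_rows --steps '[0.028,0.012,-0.038,0,0,0.028,0.024,-0.077,0,0,0.028,0.035,-0.115,0.002,0,0.028,0.047,-0.154,0.003,0,0.028,0.058,-0.192,0.005,0,0.028,0.07,-0.231,0.007,0,0.028,0.07,-0.231,0.007,0]'

```text
time: 13.18
position: [0.5181, -0.13, 0.1996]
tool_rot: [0.001, 1.0, -0.006, 0.008]
ft_force: [-0.7, 0.9, -0.8]
grip_width: 0.0307
```

```bash
python3 - <<'E'
from rig import robot,cams
import cv2,numpy as np
c=cams.camera("wrist");cv2.imwrite("pics/w9.png",cv2.resize(c["color"][60:384,:,::-1],None,fx=1.5,fy=1.5,interpolation=cv2.INTER_CUBIC))
E
python3 go.py .5185 -.1275 .145
```

```text
t 13.22 pos [ 0.5184 -0.1286  0.1996] shift [0.0007 0.0017 0.0546] turn 0.0 n 1.0 w 0.0305 F [ 0.1  0.1 -1.2] R [ 0.016 -0.011 -1.   ]
```

View pics/w9.png

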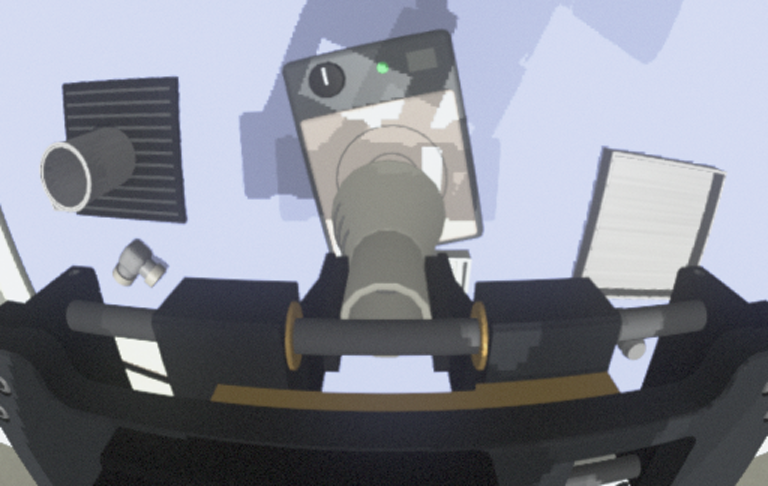

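Request:
send_rows --steps '[0.028,0,0.001,0.02,0,0.028,0,0.002,0.04,0,0.028,0,0.002,0.055,0,0.028,0,0.002,0.064,0,0.028,0,0.002,0.068,0,0.028,0,0.002,0.068,0]'

```text
time: 13.98
position: [0.5196, -0.1273, 0.1316]
tool_rot: [-0.0, 1.0, -0.006, 0.008]
ft_force: [-0.2, 0.1, -0.8]
grip_width: 0.0303
```

```bash
python3 - <<'E'
from rig import robot,cams
import cv2,numpy as np
c=cams.camera("wrist");np.savez("w10.npz",**c);cv2.imwrite("pics/w10.png",cv2.resize(c["color"][60:384,:,::-1],None,fx=1.5,fy=1.5,interpolation=cv2.INTER_CUBIC))
E
python3 go.py .5185 -.1275 .126
```

```text
t 14.03 pos [ 0.5197 -0.1274  0.1319] shift [ 0.0013 -0.      0.0059] turn 0.0 n 0.1 w 0.0307 F [ 0.5  0.1 -0.7] R [ 0.016 -0.012 -1.   ]
```

View pics/w10.png

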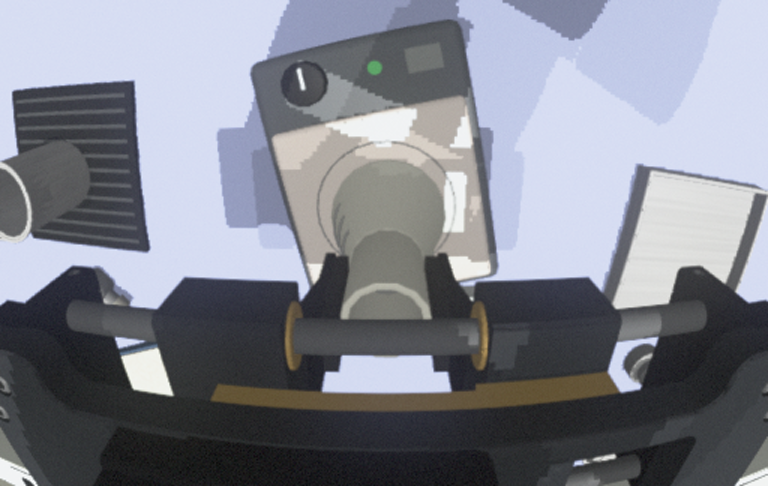

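Request:
send_rows --steps '[0.028,0.001,0,0.002,0,0.028,0.001,0,0.004,0,0.028,0.001,0,0.006,0,0.028,0.001,0,0.006,0]'

```text
time: 14.52
position: [0.5193, -0.1276, 0.1262]
tool_rot: [-0.0, 1.0, -0.006, 0.009]
ft_force: [0.1, 0.1, 0.4]
grip_width: 0.0305
```

```bash
python3 go.py .5185 -.1275 .126
```

```text
t 14.53 pos [ 0.5193 -0.1276  0.1262] shift [0.0008 0.0001 0.0002] turn 0.0 n 0.0 w 0.0305 F [0.1 0.1 0.4] R [ 0.017 -0.012 -1.   ]
```

Barely touching. Going down in small steps until there is clear contact.

Request:
send_rows --steps '[0.028,0,0,0.001,0,0.028,0,0,0.0015,0,0.028,0,0,0.0015,0]'

```text
time: 14.9
position: [0.5197, -0.1276, 0.1261]
tool_rot: [-0.0, 1.0, -0.006, 0.009]
ft_force: [-1.6, 0.9, 10.5]
grip_width: 0.0305
```

```bash
python3 go.py .5185 -.1275 .126
```

```text
t 14.9 pos [ 0.5197 -0.1276  0.1261] shift [0.0012 0.0001 0.0001] turn 0.0 n 0.0 w 0.0305 F [-1.6  0.9 10.5] R [ 0.018 -0.012 -1.   ]
```

Contact at 10.5 N. Easing back 0.8 mm and releasing gently.

Request:
send_rows --steps '[0.028,0,0,-0.0005,0,0.036,0,0,-0.0005,0,0.045,0,0,-0.0005,0,0.06,0,0,-0.0005,0,0.075,0,0,-0.0005,0,0.087,0,0,-0.0005,0,0.087,0,0,-0.0005,0,0.087,0,0,-0.0005,0]'

```text
time: 15.9
position: [0.5196, -0.1276, 0.1266]
tool_rot: [-0.0, 1.0, -0.006, 0.009]
ft_force: [-0.7, -0.6, -0.0]
grip_width: 0.084
```

```bash
python3 - <<'E'
from rig import robot,cams
import cv2,numpy as np
c=cams.camera("wrist");cv2.imwrite("pics/w11.png",cv2.resize(c["color"][60:384,:,::-1],None,fx=1.5,fy=1.5,interpolation=cv2.INTER_CUBIC))
E
python3 go.py .52 .30 .29
```

```text
t 15.95 pos [ 0.5196 -0.1276  0.1266] shift [-0.0035  0.4256 -0.1687] turn 0.0 n 8.3 w 0.0848 F [-0.5  0.5 -0.7] R [ 0.018 -0.012 -1.   ]
```

View pics/w11.png

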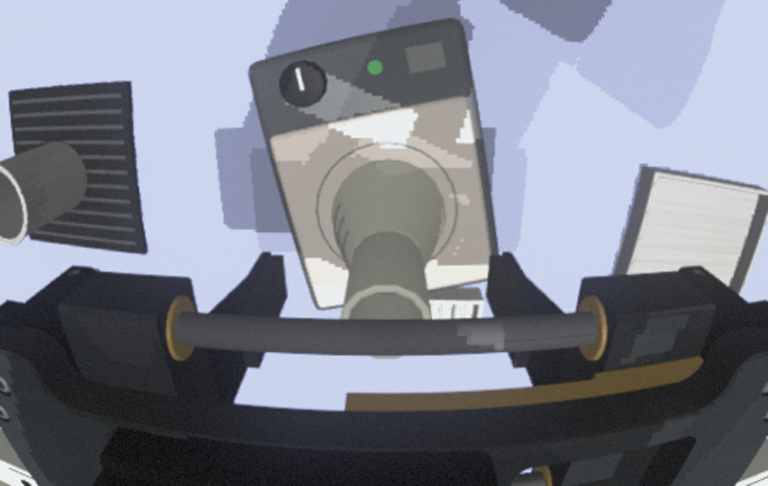

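The flask stands centred on the plate and is released. Lifting off and moving towards the cylinder.

Request:
send_rows --steps '[0.087,0,0,-0.02,0,0.087,0,0,-0.05,0,0.087,0,0,-0.09,0,0.087,0,0,-0.13,0,0.087,0,0.02,-0.16,0,0.087,0,0.07,-0.165,0,0.087,0,0.12,-0.165,0,0.087,0,0.17,-0.165,0]'

```text
time: 16.95
position: [0.5165, 0.0458, 0.2897]
tool_rot: [0.0, 1.0, -0.006, 0.01]
ft_force: [0.4, 0.4, 0.1]
grip_width: 0.0871
```

```bash
python3 go.py .50 .385 .29
```

```text
t 16.95 pos [0.5165 0.0458 0.2897] shift [ 0.0166  0.3392 -0.0048] turn -0.0 n 6.2 w 0.0871 F [0.4 0.4 0.1] R [ 0.019 -0.012 -1.   ]
```

Request:
send_rows --steps '[0.087,0.003,0.052,-0.001,0,0.087,0.006,0.104,-0.002,0,0.087,0.009,0.156,-0.003,0,0.087,0.012,0.208,-0.004,0,0.087,0.014,0.26,-0.005,0,0.087,0.016,0.305,-0.005,0,0.087,0.016,0.339,-0.005,0,0.087,0.016,0.339,-0.005,0]'

```text
time: 17.95
position: [0.4999, 0.387, 0.2897]
tool_rot: [-0.001, 1.0, -0.006, 0.009]
ft_force: [-0.1, -0.6, 0.4]
grip_width: 0.0869
```

```bash
python3 - <<'E'
from rig import robot,cams
import cv2,numpy as np
c=cams.camera("wrist");np.savez("w12.npz",**c);cv2.imwrite("pics/w12.png",cv2.resize(c["color"][:,:,::-1],None,fx=1.5,fy=1.5,interpolation=cv2.INTER_CUBIC))
E
python3 go.py .522 .391 .29
```

```text
t 18.0 pos [0.5    0.3854 0.2897] shift [-0.022   0.0056  0.    ] turn 0.002 n 0.4 w 0.0869 F [-0.5 -0.1  0.1] R [ 0.018 -0.013 -1.   ]
```

View pics/w12.png

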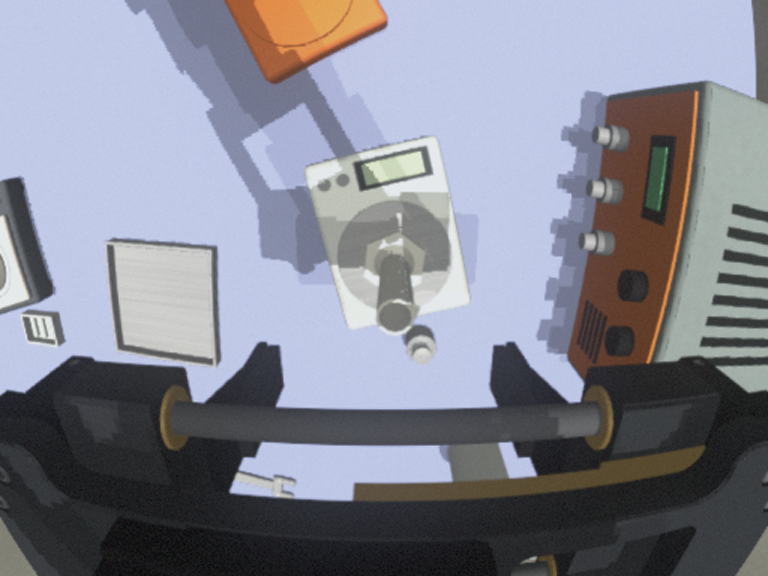

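```bash
python3 - <<'E'
from h import *
c=np.load("w12.npz")
f=lambda x,y,h: fray(c,(x+.5)/1.5-.5,(y+.5)/1.5-.5,h)
print("top",f(396,317,.182),"pan",f(394,255,.042),"weight",f(422,352,.048))
P=np.array([f(*p,.02) for p in [(108,240),(217,246),(218,365),(120,350)]]);print("tray",P.mean(0))
cx,cy=f(396,317,.182)[:2]; px,py=f(394,255,.042)[:2]
im=cv2.resize(np.ascontiguousarray(c["color"][120:250,200:330,::-1]),None,fx=4.5,fy=4.5,interpolation=cv2.INTER_CUBIC)
o=(200,120);circ(c,im,(cx,cy,.182),.0135,4.5,o,(0,255,0));circ(c,im,(cx,cy,.051),.031,4.5,o,(0,255,255));circ(c,im,(px,py,.042),.055,4.5,o,(0,0,255))
cv2.imwrite("pics/w12a.png",im)
T=cloud(np.load("top0.npz"));m=(T[...,1]>.45)&(T[...,0]>.4)&(T[...,0]<.65)&(T[...,2]>.02);print("instr min y by z",[(z,np.nanmin(T[...,1][m&(T[...,2]>z)]).round(3)) for z in (.03,.06,.09,.12)],np.nanmax(T[...,2][m]))
E
```

```text
top [0.52161244 0.39122987 0.182     ] pan [0.51538898 0.39043642 0.042     ] weight [0.61393785 0.41948965 0.048     ]
tray [0.57470796 0.12785459 0.02      ]
instr min y by z [(0.03, np.float64(0.45)), (0.06, np.float64(0.568)), (0.09, np.float64(0.573)), (0.12, np.float64(0.573))] 0.1905294712678387
```

View pics/w12a.png

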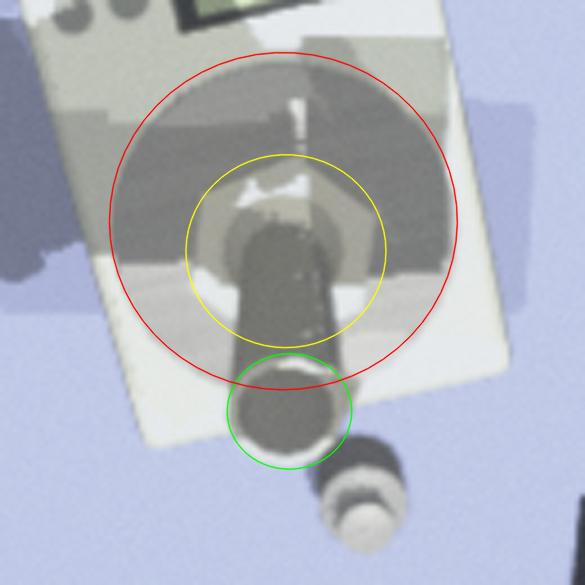

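```bash
python3 go.py .5215 .391 .2
```

```text
t 18.0 pos [0.5    0.3854 0.2897] shift [-0.0199  0.0068  0.09  ] turn 0.002 n 1.7 w 0.0869 F [-0.5 -0.1  0.1] R [ 0.018 -0.013 -1.   ]
```

Request:
send_rows --steps '[0.087,-0.008,0.003,0.02,0,0.087,-0.016,0.006,0.04,0,0.087,-0.02,0.007,0.06,0,0.087,-0.02,0.007,0.08,0,0.087,-0.02,0.007,0.09,0,0.087,-0.02,0.007,0.09,0]'

```text
time: 18.75
position: [0.5212, 0.3906, 0.1985]
tool_rot: [-0.001, 1.0, -0.007, 0.008]
ft_force: [-0.2, -0.6, -0.2]
grip_width: 0.0872
```

```bash
python3 - <<'E'
from rig import robot,cams
import cv2,numpy as np
c=cams.camera("wrist");cv2.imwrite("pics/w13.png",cv2.resize(c["color"][60:384,:,::-1],None,fx=1.5,fy=1.5,interpolation=cv2.INTER_CUBIC))
E
python3 go.py .5215 .391 .128
```

```text
t 18.8 pos [0.5217 0.391  0.1996] shift [0.0015 0.001  0.0716] turn 0.001 n 1.3 w 0.087 F [ 1.2  0.3 -0.3] R [ 0.018 -0.014 -1.   ]
```

View pics/w13.png

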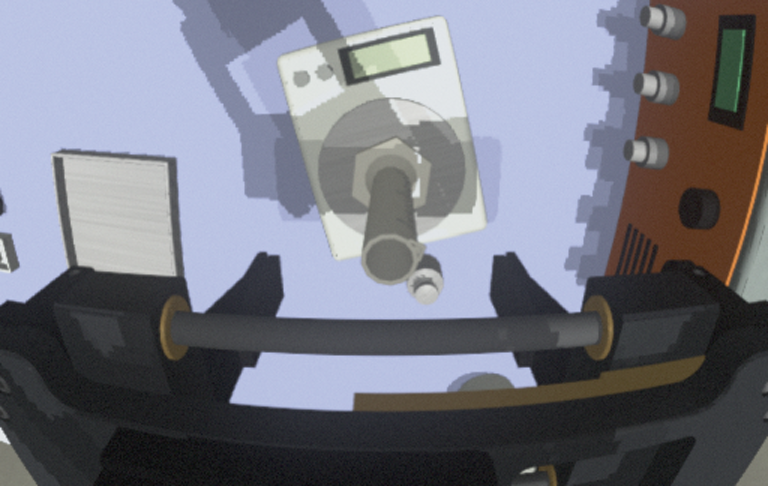

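Request:
send_rows --steps '[0.087,0.001,0.001,0.03,0,0.087,0.001,0.001,0.055,0,0.087,0.001,0.001,0.071,0,0.06,0.001,0.001,0.071,0,0.035,0.001,0.001,0.071,0,0.022,0.001,0.001,0.071,0,0.022,0.001,0.001,0.071,0,0.022,0.001,0.001,0.071,0]' --force 15

```text
time: 19.8
position: [0.5221, 0.3911, 0.129]
tool_rot: [-0.001, 1.0, -0.007, 0.009]
ft_force: [0.0, 0.3, -0.3]
grip_width: 0.0452
```

Request:
send_rows --steps '[0.022,0,0,0,0,0.022,0,0,0,0,0.022,0,0,0,0,0.022,0,0,0,0]'

```text
time: 20.3
position: [0.5223, 0.3915, 0.1292]
tool_rot: [-0.001, 1.0, -0.006, 0.009]
ft_force: [-0.1, 2.3, 1.2]
grip_width: 0.0259
```

```bash
python3 - <<'E'
from rig import robot,cams
import cv2,numpy as np
c=cams.camera("wrist");cv2.imwrite("pics/w14.png",cv2.resize(c["color"][60:384,:,::-1],None,fx=1.5,fy=1.5,interpolation=cv2.INTER_CUBIC))
E
python3 go.py .5775 .122 .2
```

```text
t 20.35 pos [0.5223 0.3915 0.1292] shift [-0.0562 -0.2704 -0.0663] turn 0.001 n 5.2 w 0.0261 F [0.1 1.1 0.5] R [ 0.019 -0.013 -1.   ]
```

View pics/w14.png

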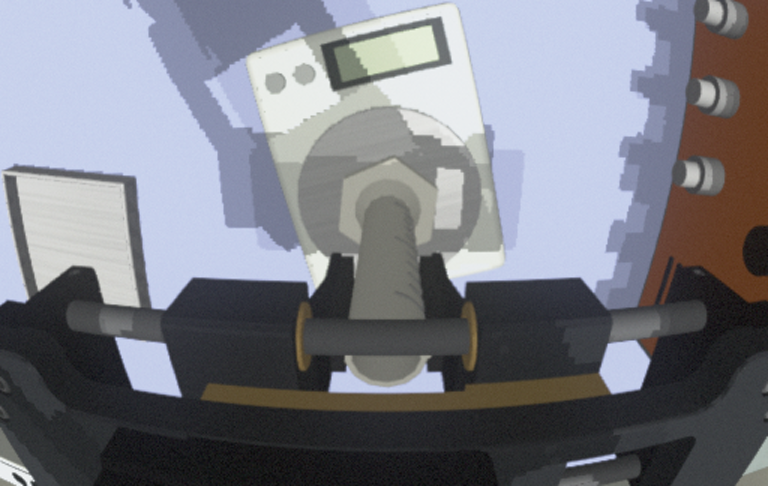

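Request:
send_rows --steps '[0.022,0,0,-0.01,0,0.022,0,0,-0.03,0,0.022,0,0,-0.055,0,0.022,-0.008,-0.04,-0.066,0,0.022,-0.018,-0.085,-0.066,0,0.022,-0.028,-0.133,-0.066,0,0.022,-0.038,-0.18,-0.066,0,0.022,-0.047,-0.225,-0.066,0]'

```text
time: 21.35
position: [0.5684, 0.1655, 0.1995]
tool_rot: [-0.001, 1.0, -0.007, 0.01]
ft_force: [0.2, -0.2, -0.9]
grip_width: 0.0262
```

```bash
python3 go.py .5775 .122 .15
```

```text
t 21.35 pos [0.5684 0.1655 0.1995] shift [-0.0081 -0.0429  0.0502] turn 0.001 n 1.2 w 0.0262 F [ 0.2 -0.2 -0.9] R [ 0.019 -0.013 -1.   ]
```

Request:
send_rows --steps '[0.022,-0.004,-0.022,0,0,0.022,-0.008,-0.043,0,0,0.022,-0.008,-0.043,0.015,0,0.022,-0.008,-0.043,0.03,0,0.022,-0.008,-0.043,0.05,0,0.022,-0.008,-0.043,0.065,0,0.022,-0.008,-0.043,0.075,0,0.022,-0.008,-0.043,0.075,0]'

```text
time: 22.35
position: [0.5772, 0.1219, 0.1241]
tool_rot: [-0.001, 1.0, -0.007, 0.009]
ft_force: [0.0, 0.3, -0.8]
grip_width: 0.0262
```

```bash
python3 - <<'E'
from rig import robot,cams
import cv2,numpy as np
c=cams.camera("wrist");np.savez("w15.npz",**c);cv2.imwrite("pics/w15.png",cv2.resize(c["color"][60:384,:,::-1],None,fx=1.5,fy=1.5,interpolation=cv2.INTER_CUBIC))
E
python3 go.py .5775 .122 .091
```

```text
t 22.4 pos [0.5778 0.1219 0.1249] shift [0.001  0.0006 0.0339] turn 0.002 n 0.6 w 0.0264 F [-0.3 -0.2 -0.7] R [ 0.019 -0.013 -1.   ]
```

View pics/w15.png

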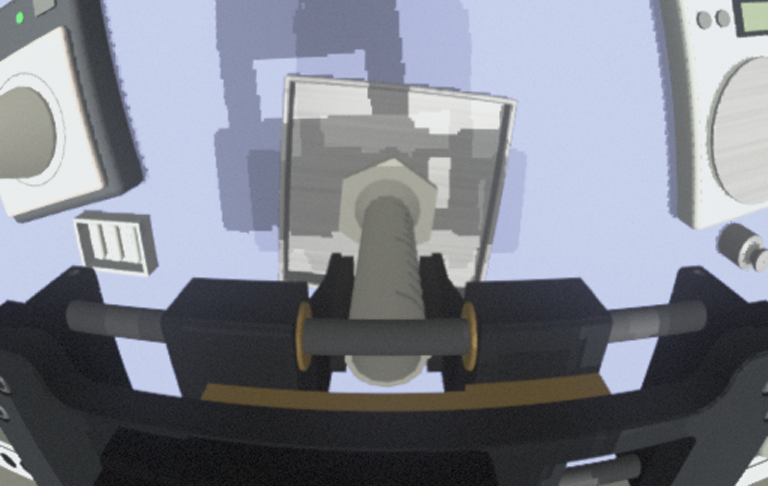

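Request:
send_rows --steps '[0.022,0.001,0,0.01,0,0.022,0.001,0,0.02,0,0.022,0.001,0,0.027,0,0.022,0.001,0,0.03,0,0.022,0.001,0,0.032,0,0.022,0.001,0,0.033,0,0.022,0.001,0,0.034,0,0.022,0.001,0,0.034,0]'

```text
time: 23.4
position: [0.5777, 0.1214, 0.0913]
tool_rot: [-0.001, 1.0, -0.007, 0.01]
ft_force: [-0.4, 0.4, 2.0]
grip_width: 0.0265
```

```bash
python3 go.py .5775 .122 .091
```

```text
t 23.4 pos [0.5777 0.1214 0.0913] shift [0.0002 0.0006 0.0003] turn 0.002 n 0.0 w 0.0265 F [-0.4  0.4  2. ] R [ 0.019 -0.013 -1.   ]
```

Touching, with 2 N upward (about 3 N from the hanging value). One tiny press, then release.

Request:
send_rows --steps '[0.022,0,0,0.0004,0,0.03,0,0,0.0004,0,0.04,0,0,0.0004,0,0.055,0,0,0,0,0.07,0,0,0,0,0.087,0,0,0,0,0.087,0,0,0,0,0.087,0,0,0,0]'

```text
time: 24.4
position: [0.5777, 0.1214, 0.0913]
tool_rot: [-0.001, 1.0, -0.007, 0.01]
ft_force: [0.4, 0.6, -0.1]
grip_width: 0.0817
```

```bash
python3 - <<'E'
from rig import robot,cams
import cv2,numpy as np
c=cams.camera("wrist");np.savez("w16.npz",**c);cv2.imwrite("pics/w16.png",cv2.resize(c["color"][60:384,:,::-1],None,fx=1.5,fy=1.5,interpolation=cv2.INTER_CUBIC))
E
python3 go.py .5 -.38 .27
```

```text
t 24.45 pos [0.5777 0.1214 0.0913] shift [ 0.0752 -0.5036 -0.1736] turn 0.002 n 9.8 w 0.0837 F [0.2 0.4 0.1] R [ 0.019 -0.013 -1.   ]
```

View pics/w16.png

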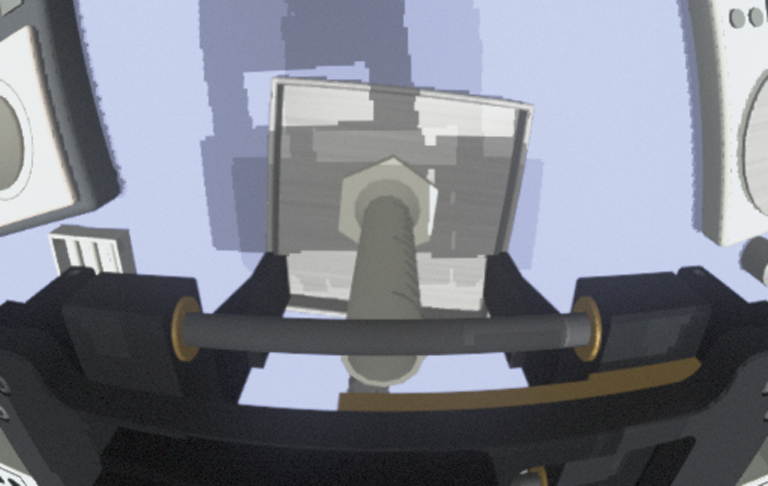

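Request:
send_rows --steps '[0.087,0,0,-0.02,0,0.087,0,0,-0.05,0,0.087,0,0,-0.09,0,0.087,0,0,-0.13,0,0.087,0,0,-0.17,0,0.087,0.005,-0.03,-0.185,0,0.087,0.013,-0.08,-0.187,0,0.087,0.02,-0.13,-0.187,0]'

```text
time: 25.45
position: [0.5541, -0.0071, 0.2802]
tool_rot: [-0.002, 1.0, -0.007, 0.01]
ft_force: [0.1, 0.4, -1.5]
grip_width: 0.0867
```

```bash
python3 go.py .495 -.388 .27
```

```text
t 25.45 pos [ 0.5541 -0.0071  0.2802] shift [ 0.0605 -0.3805  0.0142] turn 0.003 n 7.0 w 0.0867 F [ 0.1  0.4 -1.5] R [ 0.021 -0.014 -1.   ]
```

Request:
send_rows --steps '[0.087,0.009,-0.054,0,0,0.087,0.018,-0.108,0,0,0.087,0.027,-0.162,0,0,0.087,0.036,-0.216,0,0,0.087,0.045,-0.27,0.005,0,0.087,0.054,-0.325,0.01,0,0.087,0.06,-0.38,0.014,0.003,0.087,0.06,-0.38,0.014,0.003]'

```text
time: 26.45
position: [0.4944, -0.3917, 0.2694]
tool_rot: [0.003, 1.0, -0.007, 0.01]
ft_force: [-0.8, 0.2, -0.2]
grip_width: 0.0872
```

```bash
python3 - <<'E'
from rig import robot,cams
import cv2,numpy as np
c=cams.camera("wrist");np.savez("w17.npz",**c);cv2.imwrite("pics/w17.png",cv2.resize(c["color"][:,:,::-1],None,fx=1.5,fy=1.5,interpolation=cv2.INTER_CUBIC))
E
python3 go.py .503 -.388 .2
```

```text
t 26.5 pos [ 0.4946 -0.389   0.2694] shift [-0.007   0.0019  0.0695] turn -0.003 n 1.3 w 0.0871 F [-1.3  0.5 -0.2] R [ 0.02  -0.012 -1.   ]
```

View pics/w17.png

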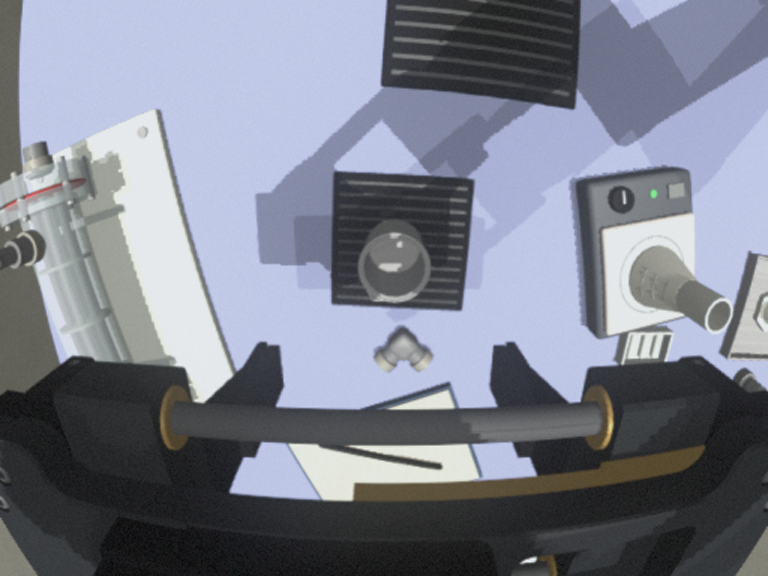

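```bash
python3 - <<'E'
from h import *
c=np.load("w17.npz")
f=lambda x,y,h: fray(c,(x+.5)/1.5-.5,(y+.5)/1.5-.5,h)
print("bk",f(394,267,.082),"elbow",f(403,333,.02),[f(*p,.02).round(3) for p in [(375,355),(430,357)]])
E
python3 go.py .503 -.388 .12
```

```text
bk [ 0.50516379 -0.38909704  0.082     ] elbow [ 0.5915791  -0.37991059  0.02      ] [array([ 0.617, -0.409,  0.02 ]), array([ 0.619, -0.352,  0.02 ])]
t 26.5 pos [ 0.4946 -0.389   0.2694] shift [-0.0053  0.0028  0.1495] turn -0.003 n 2.7 w 0.0871 F [-1.3  0.5 -0.2] R [ 0.02  -0.012 -1.   ]
```

Request:
send_rows --steps '[0.087,-0.003,0.001,0.04,0,0.087,-0.006,0.002,0.08,0,0.087,-0.006,0.002,0.12,0,0.087,-0.006,0.002,0.145,0,0.087,-0.006,0.002,0.15,0,0.087,-0.006,0.002,0.15,0]'

```text
time: 27.25
position: [0.5042, -0.3882, 0.1202]
tool_rot: [0.001, 1.0, -0.006, 0.01]
ft_force: [1.0, -0.1, 0.0]
grip_width: 0.0868
```

```bash
python3 go.py .504 -.3887 .0325; python3 - <<'E'
from rig import robot,cams
import cv2,numpy as np
c=cams.camera("wrist");np.savez("w17.npz",**c);cv2.imwrite("pics/w18.png",cv2.resize(c["color"][60:384,:,::-1],None,fx=1.5,fy=1.5,interpolation=cv2.INTER_CUBIC))
E
```

```text
t 27.25 pos [ 0.5042 -0.3882  0.1202] shift [0.002  0.0006 0.0877] turn -0.002 n 1.6 w 0.0868 F [ 1.  -0.1  0. ] R [ 0.021 -0.013 -1.   ]
```

View pics/w18.png

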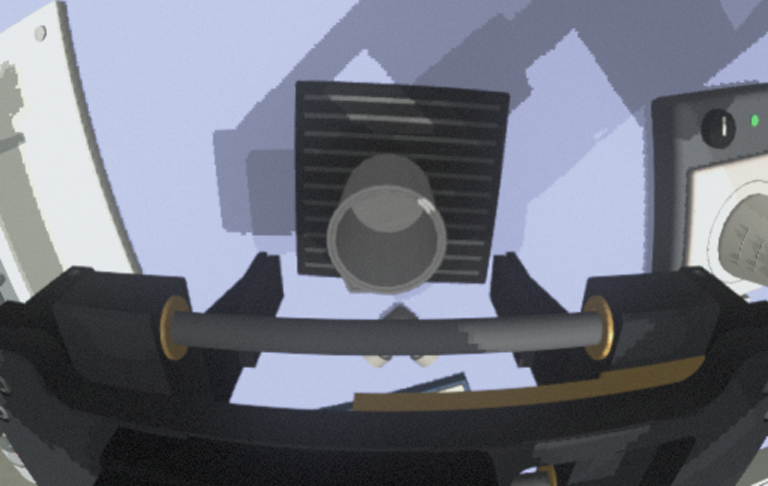

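Beaker at (387,238), centred between the fingers. Descending and gripping.

Request:
send_rows --steps '[0.087,0.001,0,0.03,0,0.087,0.001,0,0.055,0,0.087,0.001,0,0.075,0,0.087,0.001,0,0.087,0,0.087,0.001,0,0.0875,0,0.05,0.001,0,0.0875,0,0.05,0.001,0,0.0875,0,0.05,0.001,0,0.0875,0]' --force 15

```text
time: 28.3
position: [0.5056, -0.3902, 0.034]
tool_rot: [0.001, 1.0, -0.007, 0.011]
ft_force: [0.3, 0.7, -0.3]
grip_width: 0.0648
```

Request:
send_rows --steps '[0.05,0,0,0,0,0.05,0,0,0,0,0.05,0,0,0,0]'

```text
time: 28.68
position: [0.5057, -0.3903, 0.0342]
tool_rot: [0.001, 1.0, -0.007, 0.011]
ft_force: [-0.1, 0.7, 2.4]
grip_width: 0.0571
```

```bash
python3 go.py .503 -.1 .28
```

```text
t 28.68 pos [ 0.5057 -0.3903  0.0342] shift [-0.0022  0.2866 -0.2501] turn -0.002 n 6.9 w 0.0571 F [-0.1  0.7  2.4] R [ 0.022 -0.015 -1.   ]
```

Request:
send_rows --steps '[0.05,0,0,-0.01,0,0.05,0,0,-0.035,0,0.05,0,0,-0.075,0,0.05,0,0,-0.12,0,0.05,0,0,-0.165,0,0.05,0,0,-0.21,0,0.05,0,0.01,-0.25,0,0.05,0,0.05,-0.25,0]'

```text
time: 29.68
position: [0.502, -0.3397, 0.2883]
tool_rot: [0.002, 1.0, -0.012, 0.015]
ft_force: [0.4, 1.2, -1.0]
grip_width: 0.0566
```

```bash
python3 go.py .5 .05 .285; python3 - <<'E'
from rig import robot,cams
import cv2,numpy as np
c=cams.camera("wrist");cv2.imwrite("pics/w19.png",cv2.resize(c["color"][60:384,:,::-1],None,fx=1.5,fy=1.5,interpolation=cv2.INTER_CUBIC))
E
```

```text
t 29.68 pos [ 0.502  -0.3397  0.2883] shift [ 0.0039  0.3897 -0.0058] turn -0.005 n 7.1 w 0.0566 F [ 0.4  1.2 -1. ] R [ 0.03  -0.023 -0.999]
```

View pics/w19.png

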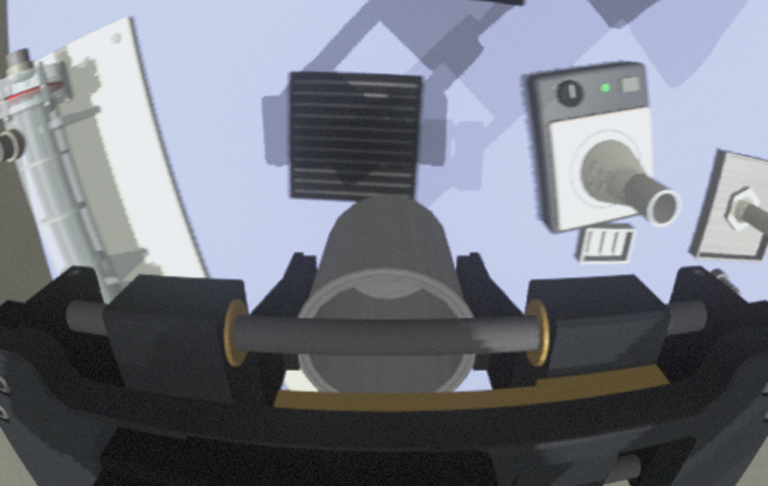

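Request:
send_rows --steps '[0.05,0,0.054,0,0,0.05,0.001,0.11,0,0,0.05,0.002,0.166,0,0,0.05,0.003,0.222,0,0,0.05,0.004,0.278,0,0,0.05,0.004,0.334,0,0,0.05,0.004,0.39,0,0,0.05,0.004,0.39,0,0]'

```text
time: 30.72
position: [0.4955, 0.0625, 0.2814]
tool_rot: [-0.002, 1.0, -0.005, 0.012]
ft_force: [-0.2, -0.3, -0.8]
grip_width: 0.0569
```

```bash
python3 go.py .519 .3905 .2
```

```text
t 30.73 pos [0.4955 0.0625 0.2814] shift [-0.0232  0.3288  0.0784] turn 0.005 n 6.2 w 0.0569 F [-0.2 -0.3 -0.8] R [ 0.024 -0.011 -1.   ]
```

Request:
send_rows --steps '[0.05,-0.004,0.052,0,0,0.05,-0.008,0.104,0,0,0.05,-0.012,0.156,0,0,0.05,-0.016,0.208,0.01,0,0.05,-0.02,0.26,0.03,0,0.05,-0.023,0.305,0.055,0,0.05,-0.023,0.329,0.078,0,0.05,-0.023,0.329,0.078,0]'

```text
time: 31.72
position: [0.5178, 0.3904, 0.1979]
tool_rot: [-0.003, 1.0, -0.007, 0.01]
ft_force: [-0.4, 0.1, -0.5]
grip_width: 0.0567
```

```bash
python3 - <<'E'
from rig import robot,cams
import cv2,numpy as np
c=cams.camera("wrist");cv2.imwrite("pics/w20.png",cv2.resize(c["color"][60:384,:,::-1],None,fx=1.5,fy=1.5,interpolation=cv2.INTER_CUBIC))
E
python3 go.py .519 .3905 .09
```

```text
t 31.77 pos [0.5186 0.3897 0.1993] shift [0.002  0.0022 0.1093] turn 0.006 n 2.0 w 0.0566 F [ 0.2  0.1 -0.6] R [ 0.022 -0.013 -1.   ]
```

View pics/w20.png

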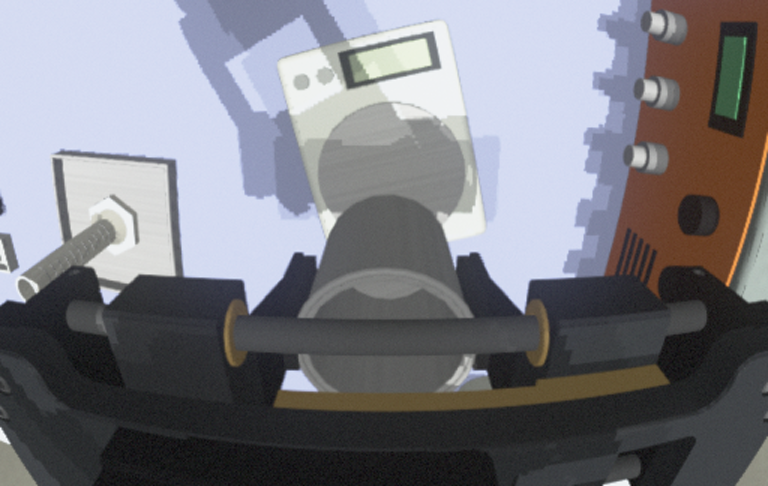

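Request:
send_rows --steps '[0.05,0.001,0.001,0.03,0,0.05,0.002,0.002,0.06,0,0.05,0.002,0.002,0.085,0,0.05,0.002,0.002,0.1,0,0.05,0.002,0.002,0.109,0,0.05,0.002,0.002,0.115,0,0.05,0.002,0.002,0.119,0,0.05,0.002,0.002,0.119,0]'

```text
time: 32.78
position: [0.5193, 0.3903, 0.0805]
tool_rot: [-0.003, 1.0, -0.006, 0.011]
ft_force: [-0.3, -0.1, -0.9]
grip_width: 0.0566
```

```bash
python3 - <<'E'
from rig import robot,cams
import cv2,numpy as np
c=cams.camera("wrist");np.savez("w21.npz",**c);cv2.imwrite("pics/w21.png",cv2.resize(c["color"][60:384,:,::-1],None,fx=1.5,fy=1.5,interpolation=cv2.INTER_CUBIC))
E
python3 go.py .519 .3905 .0705
```

```text
t 32.83 pos [0.5194 0.3903 0.0806] shift [0.0006 0.0003 0.0101] turn 0.006 n 0.2 w 0.0566 F [0.  0.5 0.3] R [ 0.022 -0.013 -1.   ]
```

View pics/w21.png

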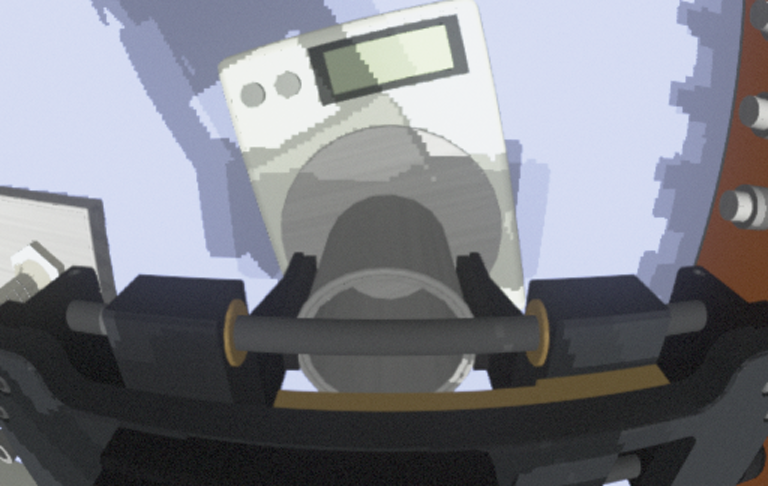

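```bash
python3 - <<'E'
from h import *
c=np.load("w21.npz")
f=lambda x,y,h: fray(c,(x+.5)/1.5-.5,(y+.5)/1.5-.5+60,h)
print(f(391,126,.042),f(282,220,.042),f(500,222,.042))
from scipy.optimize import least_squares
E=np.array([f(*p,.042)[:2] for p in [(391,126),(282,220),(500,222),(310,163),(472,163)]])
r=least_squares(lambda p:np.hypot(*(E-p).T)-.055,[.52,.39]);print(r.x,r.fun*1000)
E
```

```text
[0.4641229  0.39081178 0.042     ] [0.51019056 0.3378154  0.042     ] [0.5101544  0.44457353 0.042     ]
[0.52033375 0.39122659] [ 1.21237545 -0.63420956 -0.69055497 -0.70959453 -0.62872693]
```

Pan centre (0.520, 0.391), which agrees with where the beaker is held. Lowering in small steps.

Request:
send_rows --steps '[0.05,0,0,0.003,0,0.05,0,0.001,0.006,0,0.05,0,0.001,0.008,0,0.05,0,0.001,0.009,0,0.05,0,0.001,0.01,0,0.05,0,0.001,0.01,0]'

```text
time: 33.58
position: [0.5196, 0.3912, 0.0706]
tool_rot: [-0.003, 1.0, -0.006, 0.011]
ft_force: [-0.1, -0.9, -0.5]
grip_width: 0.0567
```

```bash
python3 go.py .520 .391 .0705
```

```text
t 33.58 pos [0.5196 0.3912 0.0706] shift [-0.0004 -0.0002  0.0001] turn 0.006 n 0.0 w 0.0567 F [-0.1 -0.9 -0.5] R [ 0.022 -0.013 -1.   ]
```

Request:
send_rows --steps '[0.05,0,0,0.0007,0,0.05,0,0,0.0012,0,0.05,0,0,0.0012,0]'

```text
time: 33.95
position: [0.5198, 0.3912, 0.0701]
tool_rot: [-0.003, 1.0, -0.006, 0.011]
ft_force: [-1.8, -1.2, 4.3]
grip_width: 0.0569
```

```bash
python3 go.py .520 .391 .0705
```

```text
t 33.95 pos [0.5198 0.3912 0.0701] shift [-0.0002 -0.0002 -0.0004] turn 0.006 n 0.0 w 0.0569 F [-1.8 -1.2  4.3] R [ 0.023 -0.012 -1.   ]
```

Contact at 4.3 N. Releasing, then lifting clear.

Request:
send_rows --steps '[0.06,0,0,0,0,0.07,0,0,0,0,0.08,0,0,0,0,0.087,0,0,0,0,0.087,0,0,0,0,0.087,0,0,0,0]'

```text
time: 34.7
position: [0.5198, 0.3912, 0.0701]
tool_rot: [-0.003, 1.0, -0.006, 0.011]
ft_force: [0.6, 0.0, 0.2]
grip_width: 0.0867
```

Request:
send_rows --steps '[0.087,0,0,-0.02,0,0.087,0,0,-0.05,0,0.087,0,0,-0.09,0,0.087,0,0,-0.13,0,0.087,0,0,-0.17,0,0.087,0.01,0,-0.2,0,0.087,0.03,0,-0.21,0,0.087,0.03,0,-0.21,0]'

```text
time: 35.7
position: [0.4829, 0.3937, 0.2802]
tool_rot: [-0.004, 1.0, -0.006, 0.011]
ft_force: [0.1, 0.9, -0.7]
grip_width: 0.0868
```

```bash
python3 go.py .35 .39 .28; python3 - <<'E'
from rig import robot,cams
import cv2,numpy as np
for n in ("wrist","scene","top"):
    c=cams.camera(n);np.savez(f"z_{n}.npz",**c);cv2.imwrite(f"pics/z_{n}.png",cv2.resize(c["color"][:,:,::-1],None,fx=1.5,fy=1.5,interpolation=cv2.INTER_CUBIC))
E
```

```text
t 35.7 pos [0.4829 0.3937 0.2802] shift [ 0.1329 -0.0028 -0.0028] turn 0.007 n 2.4 w 0.0868 F [ 0.1  0.9 -0.7] R [ 0.023 -0.012 -1.   ]
```

View pics/z_wrist.png

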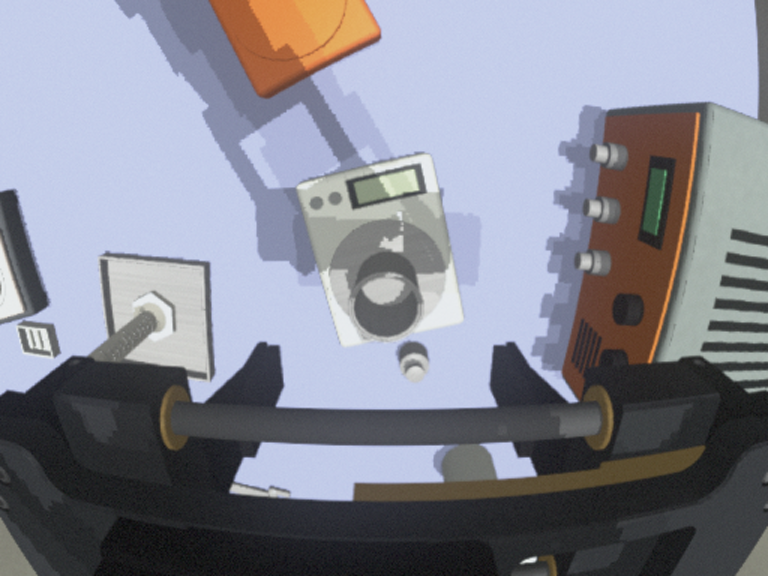

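View pics/z_scene.png

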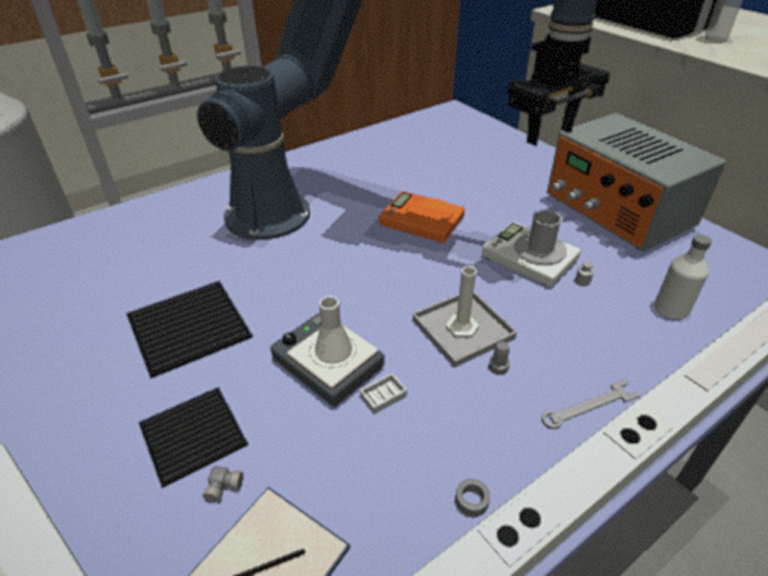

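View pics/z_top.png

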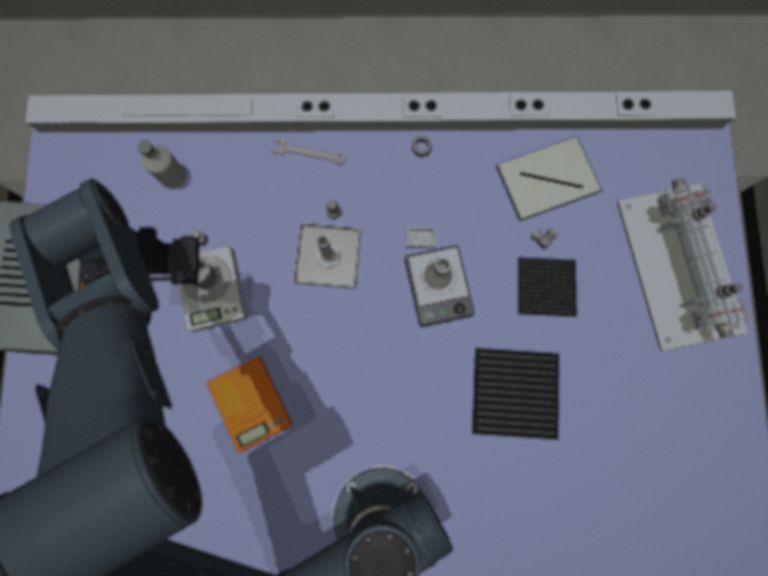

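All three stand upright: beaker (387,302) in the wrist view, and flask (333,335) and cylinder (464,305) in the scene view. A last numeric check before handing in.

```bash
python3 - <<'E'
from h import *
c=np.load("z_wrist.npz");t=np.load("z_top.npz");s=np.load("z_scene.npz")
g=lambda k,c,x,y,h:k(c,(x+.5)/1.5-.5,(y+.5)/1.5-.5,h)[:2].round(4)
print("beaker rim w",g(fray,c,386,306,.118))
print("flask mouth t",g(ray,t,443,266,.16),"s",g(ray,s,330,303,.16))
print("cyl top t",g(ray,t,322,242,.144),"s",g(ray,s,468,270,.144),"foot w",g(fray,c,154,315,.013))
E
python3 -c "from rig import hand_in;print(hand_in())"
```

```text
beaker rim w [0.5183 0.3909]
flask mouth t [ 0.5182 -0.1267] s [ 0.5251 -0.1269]
cyl top t [0.5745 0.1217] s [0.578 0.12 ] foot w [0.5742 0.1228]
the job is handed in; nothing more can be done
None
```

I moved the beaker to the small rubber mat, the flask to the stirrer and the cylinder to the drip tray, then took the beaker from the mat to the balance. I handed the job in at about 36 s, out of the 123 s allowed; `hand_in()` reports no verdict.

**Position checks:** The last pictures put all three vessels well inside the 15 mm limit:

| Vessel | Measured at | Station middle | Offset |
|---|---|---|---|
| Beaker | (0.518, 0.391) | pan (0.520, 0.391) | about 2 mm |
| Flask | (0.518 to 0.525, −0.127) | plate (0.519, −0.1275) | up to about 7 mm |
| Cylinder | (0.574 to 0.578, 0.120 to 0.123) | tray (0.5775, 0.122) | up to about 4 mm |

- **Disagreements:** The scene camera read the flask's x position about 7 mm further out than the top camera. When first set on the mat, the beaker was about 7 mm off the middle, where 50 mm was allowed.
- **Other checks:** All three stand upright in the last pictures, and each was set down with gentle contact, about 10 N at most. The gripper tips were about 0.16 m above the beaker's rim at hand-in, touching nothing. I saw no sign that the weight, hose tail or elbow had moved, but I didn't re-measure them.
- **Tool tilt:** The tool drifted about 0.025 rad from vertical over the run. This hardly affects the vessels, because the tilt changed little between each grip and release.

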